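Load the sample changer and close it up

TASK

Load every plastic sample disc lying on the bench into the sample changer, one flat in each nest, turning its index table by the star handle to bring free nests under the loading port; then leave the table in a detent with an empty nest under the port. With all the discs loaded, set the lid squarely down in the port, and after that swing the clamp fully down onto it. Leave the other things on the bench where they are.

Things in the scene. Friction and masses are not known exactly. Their poses are not given: they have to be found in the camera images.
- changer: sample changer fixed to the bench, 310 mm deep, 290 mm wide. Origin on the bench under the axis of its index table; own x points away from the robot (yaw within 0.13 rad), y left, z up. The index table, an aluminium disc of 136 mm radius, turns under a clear deck (underside 50 mm, top 55 mm above the bench) that covers all of it but the loading port
- port (a point): centre of the loading port, 49 mm above the bench: the lid's origin lies here when seated. Axes as the changer. The port is the only opening of the deck, edged in aluminium: 86 mm (own x) by 140 mm (own y), centre 95 mm in front of the axis, on the robot's side. Only the nest under the port can be reached
- table (a joint): angle of the index table, rad, counterclockwise from above positive. Spring detents at 0, 1.571, 3.142, 4.712 put nest_0, nest_1, nest_2, nest_3 under the port; stops just past the first and last, so it cannot go from nest_3 straight round to nest_0. Starts in any detent or a little off it. Let go near a detent it snaps in; needs up to 0.3 N m. Discs ride along
- hub (a point): on the table's axis, 72 mm above the bench: hub of the star handle. Four black arms above the deck (top 69 mm), each with an upright steel finger pin, 12 mm diameter, top 92 mm above the bench, on a circle of 42 mm radius; in a detent the pins stand at 45, 135, 225 and 315 degrees from the changer's x. Push or drag a pin round to index. Frame turns with the table
- clamp (a joint): hold-down clamp, rad: 0 = down, level over the lid's front edge; 1.75 to 1.92 = standing up, leaning to the robot (start); stop at 2.0. Stays where left (0.04 N m). Pivot in the changer's frame: x -158, y 0, z 70 mm; steel arm 14 mm wide, 8 mm thick, 37 mm long from the pivot. Push it over from the robot's side, then press it down
- clamp_tip (a point): top of the clamp's black knob (12 mm diameter), 30 mm along the arm from the pivot and 13 mm above the arm's middle line; with the clamp down it is 83 mm above the bench at x -128 mm in the changer's frame, and the rubber pad below it rests on the lid
- lid: loose grey metal lid, right way up on the bench at the robot's right, 0.18 to 0.33 kg. Origin: centre of underside. Plug below 80 (x) x 130 (y) x 6 mm, drops into the port with 3 to 5 mm clearance a side; flange 102 x 158 x 4 mm on top rests on the deck. Black grip in the middle: 34 mm along x, 12 mm across y, from 10 to 32 mm above the origin. Goes in either way round, x along the changer's x
- disc_ptfe: white disc sample, 52 mm diameter, 6 mm thick, origin at the centre of its underside, lying flat on the bench left of the changer at the start (may be absent)
- disc_grey: grey disc sample, 55 mm diameter, 10 mm thick, origin at the centre of its underside, lying flat on the bench left of the changer at the start (may be absent)
- disc_epoxy: green disc sample, 64 mm diameter, 9 mm thick, origin at the centre of its underside, lying flat on the bench left of the changer at the start (may be absent)
- disc_bakelite: brown disc sample, 60 mm diameter, 8 mm thick, origin at the centre of its underside, lying flat on the bench left of the changer at the start (may be absent)
- nest_0 (a point): centre of the floor of nest 0 of the index table, 95 mm from its axis, 30 mm above the bench; a loaded disc has its origin here. Six locating pins, 5 mm thick, 7 mm high, stand round it on a circle of 37 mm radius, at 0, 62, 118, 180, 242 and 298 degrees from the table's radius, so fingers pass on the two tangential sides
- nest_1 (a point): centre of the floor of nest 1 of the index table, 95 mm from its axis, 30 mm above the bench; a loaded disc has its origin here. Six locating pins, 5 mm thick, 7 mm high, stand round it on a circle of 37 mm radius, at 0, 62, 118, 180, 242 and 298 degrees from the table's radius, so fingers pass on the two tangential sides
- nest_2 (a point): centre of the floor of nest 2 of the index table, 95 mm from its axis, 30 mm above the bench; a loaded disc has its origin here. Six locating pins, 5 mm thick, 7 mm high, stand round it on a circle of 37 mm radius, at 0, 62, 118, 180, 242 and 298 degrees from the table's radius, so fingers pass on the two tangential sides
- nest_3 (a point): centre of the floor of nest 3 of the index table, 95 mm from its axis, 30 mm above the bench; a loaded disc has its origin here. Six locating pins, 5 mm thick, 7 mm high, stand round it on a circle of 37 mm radius, at 0, 62, 118, 180, 242 and 298 degrees from the table's radius, so fingers pass on the two tangential sides
- weight: brass weight, 32 mm diameter, 28 mm high, among the discs; not part of the job; origin under its centre
- tape_roll: roll of black tape, 58 mm diameter, 19 mm high; bystander; origin under its centre
- mug: mug, 78 mm wide, 116 mm over its handle, 101 mm high; bystander; origin under its centre. Bench equipment up to 0.4 m high stands from x = 0.65 m on, both right of and behind the changer
- tweezers: tweezers lying in front of the changer, 127 mm; bystander
- screwdriver: small screwdriver lying in front, 135 mm; bystander
Not all that is in view belongs to the job. Leave any pink look-alike of the disc_bakelite alone. Leave any orange look-alike of the disc_grey alone.

How it is judged:
By the outcome, as a careful person would: the job done as asked, in the order asked, and still so for the second after the job is handed in, with the robot touching nothing.
Of disc_ptfe, disc_grey, disc_epoxy, disc_bakelite only 2 to 3 are there at a start; the rules pass over those that are not, and their reading is None.
At some moment in a run one of disc_ptfe, disc_grey, disc_epoxy, disc_bakelite, lid may be knocked a few centimetres aside while the robot is not near it.
Once in a run the grip may slacken for a moment while it holds something.
It also fails if it takes over 210 s, if anything falls off the work surface, if the arm or the gripper's body presses on something with over 40 N, if the wrist force passes 120 N, or if a joint passes its speed limit or range.

ROBOT

A 7-joint arm with a two-finger parallel gripper is mounted at the origin on a cart in front of the work surface, level with it; the furniture and walls round the work are solid. World frame = base frame: x ahead of the robot, y to its left, z up, the work surface at z = 0. Lengths are in m, angles in rad, forces in N, time in s.
With the tool pointing down it reaches from about 0.425 to 0.875 m from the base axis. Payload 4.7 kg.
Tool frame: the origin (TCP) lies midway between the tips of the shut fingers; the grasp point (between the pads) lies 19 mm behind it; z points along the fingers, y is the line along which they close (so a half turn about z gives the same grasp; the last joint's range is limited). The gripper opens to 87 mm and grips with 3 to 60 N. Pads are 19 mm wide; open, the fingers measure 117 mm over their backs; the gripper's body (75 mm by 190 mm) begins 51 mm behind the grasp point.
Start: joints at [1.341, 0.321, -0.07, 1.45, 0.023, 1.371, -0.057], TCP at [0.157, -0.631, 0.184] pointing down, gripper open.
Joint ranges: [-2.86, 2.86], [-0.3, 2.09], [-1.38, 1.24], [0.06, 2.45], [-1.56, 4.7], [0.09, 2.05], [-2.69, 2.69]. Speed limits (rad/s): [2.57, 2.57, 3.14, 3.14, 3.14, 3.14, 3.14].

INTERFACE

Orientations are given as a rotation vector (axis times angle).
In Python, from bench import ctrl, get_image, calibration gives the robot as it stands.
- The arm moves only by the tool apply_moves, never from a script. Its arguments are lists of equal length, an entry for each row: "dp": the shift along the tool's x, y, z in m, a list of three; "twist": the turn, a rotation vector about the tool's x, y, z in rad, a list of three; "fingers": the closure, from 0 (fully open) to 1 (shut). In form: {"dp": [[dx, dy, dz], ...], "twist": [[ax, ay, az], ...], "fingers": [fingers, ...]}. A call has 1 to 10 rows; each row shifts and turns the commanded pose from where the row before left it, along the tool's axes as they then stand; what a row does not reach is not made up. A row lasts 1/10 s, in which the tool goes at most 50 mm and 8.59 degrees, less where a joint would pass 70% of its speed; a pose out of reach is approached as far as the arm can. A call is refused whole if a number of a shift passes 0.05 or a number of a turn 0.15, either way. A call with a gripper value outside its range is refused whole. The fingers move at their own pace and stop on an object; "newtons" is the grip in N (left out, the last holds). Time passes only in rows, so rows that do not move let the fingers close. It gives the time, the measured TCP pose, the force, the opening and the grip force at its end, in the units of the state.
- ctrl.get_state(): the state, without advancing time (a new reading comes with each control period).
- get_image(name): name is "scene" or "top"; returns the picture (480x640x3 uint8, red, green, blue); there is no depth.
- calibration(name): a dict with "fx", "fy", "cx", "cy" (pixels), "eye" and "attitude" of the camera in the world. Camera axes: x right, y up, looking along -z (the intrinsics and any distortion apply to the point x, -y, -z); pixel columns grow to the right and rows downward; lengths in m; the calibration is good to about 2 mm. A picture is of the moment at which its call begins. calibration takes no time and is no camera call.
- ctrl.close_job(): hands the job in; it is judged then, once.
The state is a dict: "time": time; "joint_positions": joint angles; "qd": joint speeds; "joint_torque": joint torques, N m; "position": TCP position; "tool_rot": TCP orientation; "ft_force": force on the tool from outside, world axes, zero at the start; "torque": the same for the moment, N m; "grip_width": opening from 0.0 (shut) to 1.0 (fully open); "grip_force": force on a finger pad.
Only numpy, scipy, OpenCV 4.12 (cv2) and the standard library are available. Lean on these libraries where they do the work, as an engineer would, in place of code of your own. Each camera call takes 0.05 s, during which the arm holds its last target. There are 200 camera calls.

## Working session

There is one attempt and no reset: what is moved stays moved. The work goes in short steps, Python scripts to look and compute and a tool call to move; the robot and the scene stay as the last step left them, time stands still between calls to the robot, and variables do not carry over. Pictures are saved under pics/ and viewed, at most 14 in all, crops included, and the job is handed in when it is done.

Besides the shell and the picture viewer there is one more tool, called after "Emit:" as name(argument=value, ...) on one line, values as JSON. apply_moves: Moves the arm, as the interface text tells. Its arguments: {"type":"object","properties":{"dp":{"type":"array"},"twist":{"type":"array"},"fingers":{"type":"array"},"newtons":{"type":"number"}},"required":["dp","twist","fingers"]}

```bash
mkdir -p pics; ls; python3 - <<'E'
from bench import ctrl,get_image,calibration
import cv2
for n in("scene","top"):
    c=calibration(n);print(n,c)
    cv2.imwrite(f"pics/{n}0.png",get_image(n)[:,:,::-1])
s=ctrl.get_state();print(s)
E
```

```text
pics
scene {'fx': 464.3616953495923, 'fy': 464.3616953495923, 'cx': 324.4063925990044, 'cy': 246.6643839927148, 'eye': array([0.06432537, 0.95455412, 0.74084242]), 'attitude': array([ 0.32392474, -1.31726001, -2.37145203])}
top {'fx': 528.7604064689077, 'fy': 528.7604064689077, 'cx': 317.8969367382417, 'cy': 238.8371206053782, 'eye': array([0.34861653, 0.02260875, 1.47007902]), 'attitude': array([ 0.10786854, -0.11349693, -1.56602454])}
{'time': 0.1, 'joint_positions': array([ 1.34111286,  0.32172476, -0.07010039,  1.45156562,  0.02262774,
        1.37079443, -0.05690829]), 'qd': array([-0.00062471, -0.00241229, -0.0003189 , -0.00455634, -0.00122076,
       -0.00189275, -0.00019087]), 'joint_torque': array([ 4.25041480e-05, -4.92567515e+01, -4.05664165e-01, -3.13397563e+01,
       -6.42011594e-02,  3.94302537e-02,  5.25258838e-05]), 'position': array([ 0.15670628, -0.63024541,  0.1830804 ]), 'tool_rot': array([-3.11661355e+00, -3.81845753e-01,  5.05909291e-04]), 'ft_force': array([-0.2338458 , -1.04076345,  0.36856577]), 'torque': array([ 0.0338031 ,  0.00922155, -0.00158953]), 'grip_force': 0.0, 'grip_width': 0.9986956330416797}
```

View pics/scene0.png

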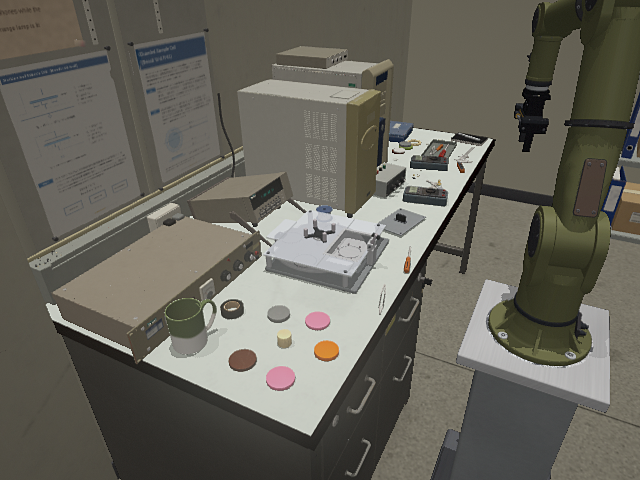

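View pics/top0.png

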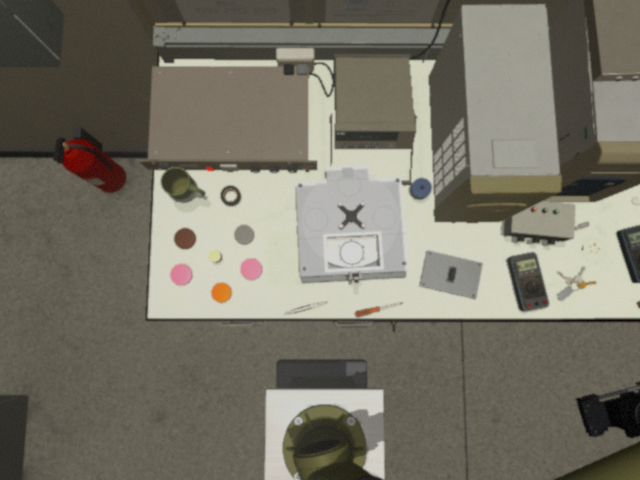

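The scene shows candidates in the top view: brown (185,238), grey (244,234), pink (181,274) and (252,268), orange (221,292), and a pale brass weight at (215,257). By colour, brown is disc_bakelite and grey is disc_grey. The pinks and the orange are decoys. I'll check in crops, and also look for a white disc on the white bench and check the nest.

```bash
cat > h.py <<'E'
from bench import ctrl,get_image,calibration
import cv2,numpy as np
from scipy.spatial.transform import Rotation as R
def ray(n,u,v):
    c=calibration(n);d=np.array([(u-c['cx'])/c['fx'],-(v-c['cy'])/c['fy'],-1])
    return c['eye'],R.from_rotvec(c['attitude']).apply(d)
def w(n,u,v,z):
    e,d=ray(n,u,v);return e+d*(z-e[2])/d[2]
def px(n,p):
    c=calibration(n);q=R.from_rotvec(c['attitude']).inv().apply(np.array(p)-c['eye'])
    return c['cx']-c['fx']*q[0]/q[2],c['cy']+c['fy']*q[1]/q[2]
def crop(im,x,y,ww,hh,k,name):
    cv2.imwrite("pics/"+name,cv2.resize(im[y:y+hh,x:x+ww,::-1],None,fx=k,fy=k,interpolation=cv2.INTER_CUBIC))
def loc(world,yaw=None):  # target TCP -> shift in tool axes now
    s=ctrl.get_state();r=R.from_rotvec(s['tool_rot'])
    return r.inv().apply(np.array(world)-s['position'])
E
python3 - <<'E'
from h import *
a=get_image("top");b=get_image("scene")
crop(a,150,165,160,140,5,"c1.png");crop(a,290,165,130,120,5,"c2.png");crop(a,410,240,90,70,5,"c3.png")
crop(b,220,190,220,120,3.6,"c4.png")
E
```

```text
(no output)
```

View pics/c1.png

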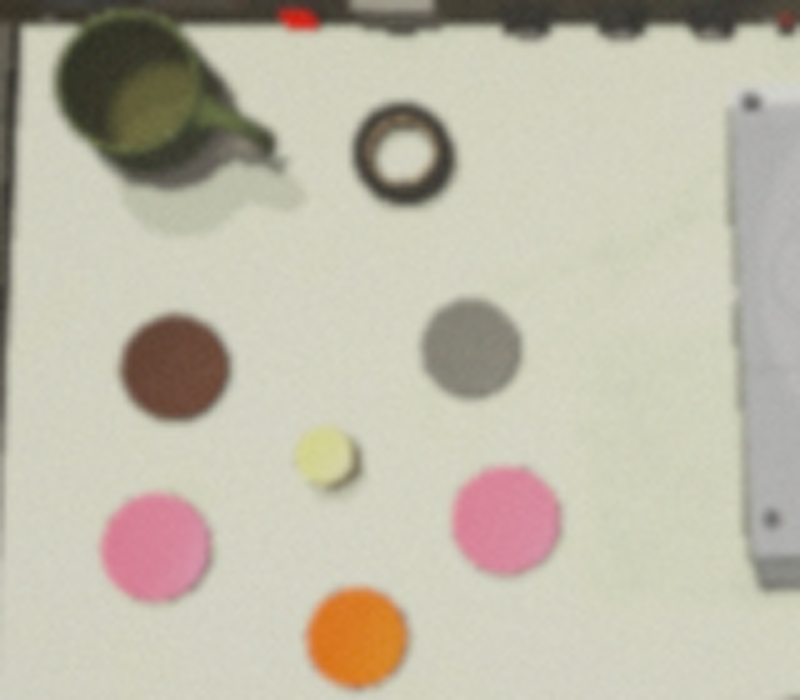

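View pics/c2.png

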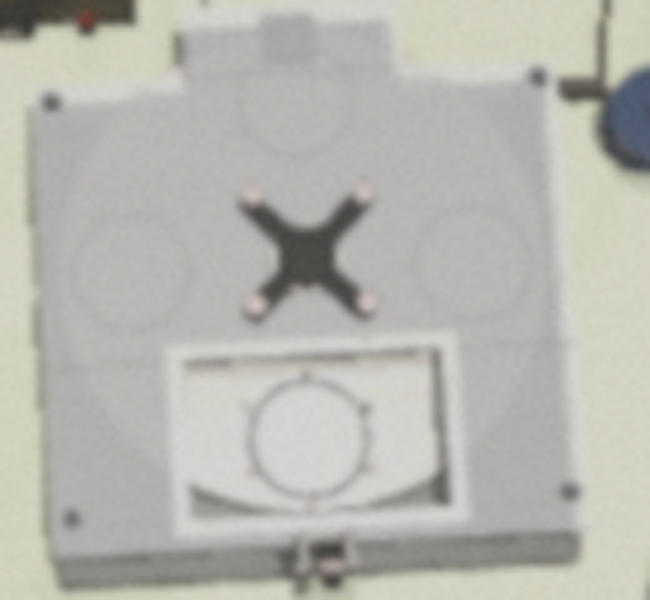

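View pics/c4.png

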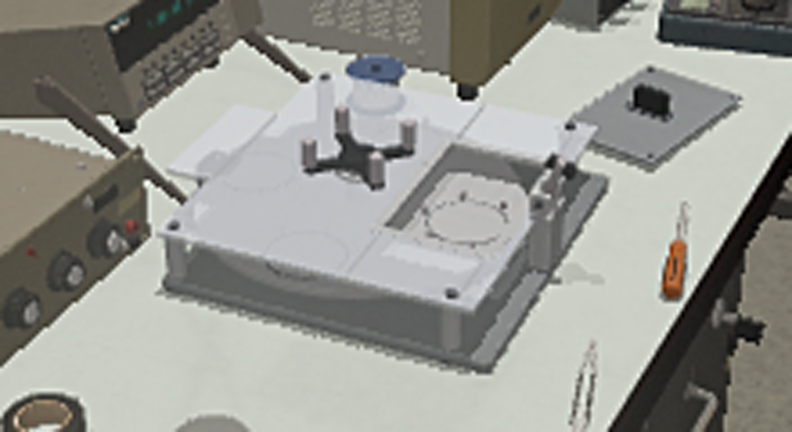

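View pics/c3.png

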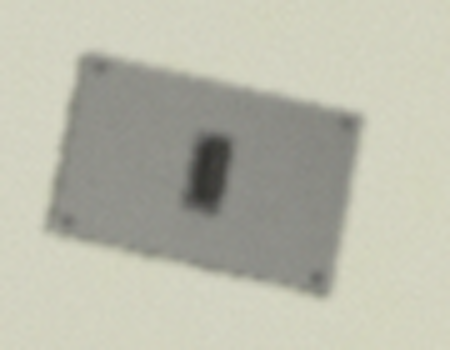

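The crops show brown at (185,238.4) and grey at (244.4,234.6) as the only job discs. The others are pink, orange and brass, and no white or green disc is there. The nest under the port is empty, with only a marking ring visible. The lid grip is at about (451,274), and the lid is turned about 11° from the image axes.

```bash
python3 - <<'E'
from h import *
f=lambda x,y,ox,oy:((x+.5)/5-.5+ox,(y+.5)/5-.5+oy)
T=lambda x,y,z:w("top",*f(x,y,290,165),z)[:2]
hub=T(307,253,.069);P=np.array([T(x,y,.055) for x,y in((187,356),(440,347),(450,515),(190,520))])
pins=np.array([T(x,y,.092) for x,y in((251,194),(363,187),(257,299),(368,298))])
print("hub",hub,"pins mean",pins.mean(0));print(P,P.mean(0))
d=pins-pins.mean(0);print("pins r,ang",np.hypot(*d.T),np.degrees(np.arctan2(d[:,1],d[:,0])))
v=hub-P.mean(0);print("port->hub",np.hypot(*v),np.arctan2(v[1],v[0]))
for a,b in((0,1),(3,2)):
    e=P[a]-P[b];print("yaw",np.arctan2(-e[0],e[1]),np.hypot(*e))
for n,x,y,z in(("brown",175,367,.008),("grey",472,348,.010)):print(n,w("top",*f(x,y,150,165),z)[:2])
L=np.array([w("top",*f(x,y,410,240),.010)[:2] for x,y in((83,55),(362,117),(328,297),(47,233))])
print("lid",L.mean(0),"grip",w("top",*f(211,170,410,240),.032)[:2])
for a,b in((0,1),(3,2)):
    e=L[a]-L[b];print(np.arctan2(-e[0],e[1]),np.hypot(*e))
for a,b in((0,3),(1,2)):
    e=L[a]-L[b];print(np.arctan2(e[1],e[0]),np.hypot(*e))
# edge segmentation of discs for centre
a=get_image("top");hsv=cv2.cvtColor(a,cv2.COLOR_RGB2HSV)
for u,v in((185,238),(244,235)):
    c=a[v-3:v+4,u-3:u+4].reshape(-1,3).mean(0);m=(np.abs(a.astype(float)-c).sum(2)<60).astype(np.uint8)
    n,l,s,ce=cv2.connectedComponentsWithStats(m);k=l[v,u];print(ce[k],s[k],w("top",*ce[k],.009)[:2])
E
```

```text
hub [ 0.6119847  -0.07132811] pins mean [ 0.61233097 -0.07127905]
[[ 0.55781134 -0.00691712]
 [ 0.56304276 -0.14394073]
 [ 0.47186372 -0.14801544]
 [ 0.46889703 -0.00846017]] [ 0.51540371 -0.07683336]
pins r,ang [0.04123582 0.04220996 0.04070892 0.04200241] [  48.83592203  -42.57044378  136.33719268 -133.2475651 ]
port->hub 0.09673776659524873 0.05693980773301333
yaw 0.038160388664127666 0.13712343780095493
yaw 0.021254979479852568 0.1395867986392525
brown [0.55766938 0.38954795]
grey [0.56846281 0.22381183]
lid [ 0.45676111 -0.34949313] grip [ 0.45787718 -0.34731782]
-0.2192360866950459 0.15775876615597736
-0.22267580723095104 0.1575364095068952
-0.22421042009636397 0.10136841083778801
-0.22637494762246776 0.10191163373248809
[184.5732899  238.16612378] [175 229  20  19 307] [0.55705824 0.38935405]
[243.8556338  234.31690141] [235 225  19  19 284] [0.56828232 0.22434558]
```

```bash
cat >> h.py <<'E'
def go(wps,yaw=0.043,step=.045):
    s=ctrl.get_state();r0=R.from_rotvec(s['tool_rot']);p=s['position']
    r1=R.from_euler('z',yaw)*R.from_euler('x',np.pi)
    print("t",round(s['time'],1),"p",p.round(4),"q",s['joint_positions'].round(2),"F",s['ft_force'].round(1),"g",round(s['grip_width']*87,1),round(s['grip_force'],1),
      "twist",(r0.inv()*r1).as_rotvec().round(3))
    for q in wps:
        d=r1.inv().apply(np.array(q)-p);n=int(np.ceil(np.abs(d).max()/step));print(q,"total",d.round(4),"rows",n,"each",(d/max(n,1)).round(4));p=np.array(q)
E
python3 -c "
from h import *
go([(.44,-.30,.25),(.5,.1,.25),(.5575,.3895,.12),(.5575,.3895,.0025)])"
```

```text
t 0.2 p [ 0.1568 -0.6305  0.1835] q [ 1.34  0.32 -0.07  1.45  0.02  1.37 -0.06] F [-0.4 -0.9  1. ] g 86.9 0.0 twist [-0.001  0.     0.201]
(0.44, -0.3, 0.25) total [ 0.2972 -0.3181 -0.0665] rows 8 each [ 0.0371 -0.0398 -0.0083]
(0.5, 0.1, 0.25) total [ 0.0771 -0.3971 -0.    ] rows 9 each [ 0.0086 -0.0441 -0.    ]
(0.5575, 0.3895, 0.12) total [ 0.0699 -0.2868  0.13  ] rows 7 each [ 0.01   -0.041   0.0186]
(0.5575, 0.3895, 0.0025) total [ 0.     -0.      0.1175] rows 3 each [ 0.     -0.      0.0392]
```

Emit:
apply_moves(dp=[[0,0,-0.02],[0,0,-0.02]], twist=[[0,0,0.1],[0,0,0.1]], fingers=[0,0], newtons=20)

```text
time: 0.45
position: [0.1567, -0.6301, 0.2235]
tool_rot: [-3.139, -0.062, 0.001]
ft_force: [0.2, -0.5, 0.7]
grip_width: 1.001
grip_force: 0.0
```

Emit:
apply_moves(dp=[[0.037,-0.04,-0.004],[0.037,-0.04,-0.004],[0.037,-0.04,-0.004],[0.037,-0.04,-0.004],[0.037,-0.04,-0.004],[0.037,-0.04,-0.004],[0.037,-0.04,0],[0.037,-0.04,0]], twist=[[0,0,0],[0,0,0],[0,0,0],[0,0,0],[0,0,0],[0,0,0],[0,0,0],[0,0,0]], fingers=[0,0,0,0,0,0,0,0])

```text
time: 1.25
position: [0.4159, -0.3245, 0.2464]
tool_rot: [3.14, 0.069, 0.001]
ft_force: [0.9, -0.1, 0.0]
grip_width: 0.999
grip_force: 0.0
```

Emit:
apply_moves(dp=[[0.0085,-0.044,0],[0.0085,-0.044,0],[0.0085,-0.044,0],[0.0085,-0.044,0],[0.0085,-0.044,0],[0.0085,-0.044,0],[0.0085,-0.044,0],[0.0085,-0.044,0],[0.0085,-0.044,0]], twist=[[0,0,0],[0,0,0],[0,0,0],[0,0,0],[0,0,0],[0,0,0],[0,0,0],[0,0,0],[0,0,0]], fingers=[0,0,0,0,0,0,0,0,0])

```text
time: 2.15
position: [0.4739, 0.0745, 0.2462]
tool_rot: [3.14, 0.068, 0.001]
ft_force: [0.2, 0.6, 0.3]
grip_width: 0.999
grip_force: 0.0
```

```bash
python3 -c "
from h import *
go([(.557,.389,.12),(.557,.389,.0025)])"
```

```text
t 2.1 p [0.4739 0.0745 0.2462] q [ 0.59 -0.06 -0.76  1.74 -0.04  1.45 -1.69] F [0.2 0.6 0.3] g 86.9 0.0 twist [ 0.001 -0.001  0.001]
(0.557, 0.389, 0.12) total [ 0.0966 -0.3106  0.1262] rows 7 each [ 0.0138 -0.0444  0.018 ]
(0.557, 0.389, 0.0025) total [ 0.     -0.      0.1175] rows 3 each [ 0.     -0.      0.0392]
```

Emit:
apply_moves(dp=[[0.0138,-0.0444,0.01],[0.0138,-0.0444,0.015],[0.0138,-0.0444,0.018],[0.0138,-0.0444,0.018],[0.0138,-0.0444,0.02],[0.0138,-0.0444,0.02],[0.0138,-0.0444,0.02],[0,0,0]], twist=[[0,0,0],[0,0,0],[0,0,0],[0,0,0],[0,0,0],[0,0,0],[0,0,0],[0,0,0]], fingers=[0,0,0,0,0,0,0,0])

```text
time: 2.95
position: [0.5516, 0.3925, 0.1198]
tool_rot: [-3.138, -0.083, 0.015]
ft_force: [-0.5, -0.8, 0.4]
grip_width: 1.003
grip_force: 0.0
```

```bash
python3 -c "
from h import *
go([(.557,.389,.02),(.557,.389,.002)])
a=get_image('top');crop(a,150,165,160,140,4,'d1.png')"
```

```text
t 3.0 p [0.5516 0.3925 0.1198] q [-0.04  0.57 -0.88  1.43  0.43  1.35 -2.45] F [-0.5 -0.8  0.4] g 87.2 0.0 twist [-0.003  0.01   0.01 ]
(0.557, 0.389, 0.02) total [0.0053 0.0038 0.0998] rows 3 each [0.0018 0.0013 0.0333]
(0.557, 0.389, 0.002) total [ 0.    -0.     0.018] rows 1 each [ 0.    -0.     0.018]
```

View pics/d1.png

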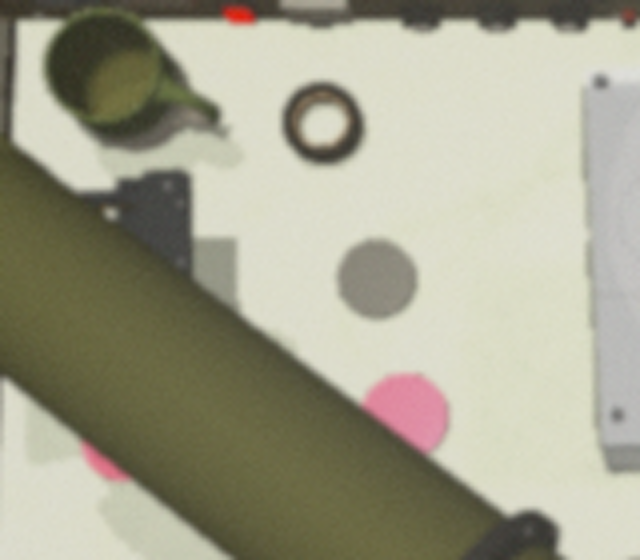

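```bash
python3 -c "
from h import *
for u,v in ((170,213),(181,208),(197.5,208),(197.5,234)):
  for z in(.19,.28):print(u,v,z,w('top',u,v,z)[:2].round(3))
for v,u in ((0,0),):
  print(px('top',(.5516,.3925,.19)),px('scene',(.5516,.3925,.17)))
b=get_image('scene');crop(b,130,200,220,200,3,'d2.png')"
```

```text
170 213 0.19 [0.594 0.382]
170 213 0.28 [0.576 0.357]
181 208 0.19 [0.606 0.355]
181 208 0.28 [0.588 0.332]
197.5 208 0.19 [0.606 0.315]
197.5 208 0.28 [0.588 0.294]
197.5 234 0.19 [0.542 0.313]
197.5 234 0.28 [0.528 0.292]
(np.float64(165.0239470331429), np.float64(229.88968093302512)) (np.float64(235.65813005698044), np.float64(299.9112009641496))
```

View pics/d2.png

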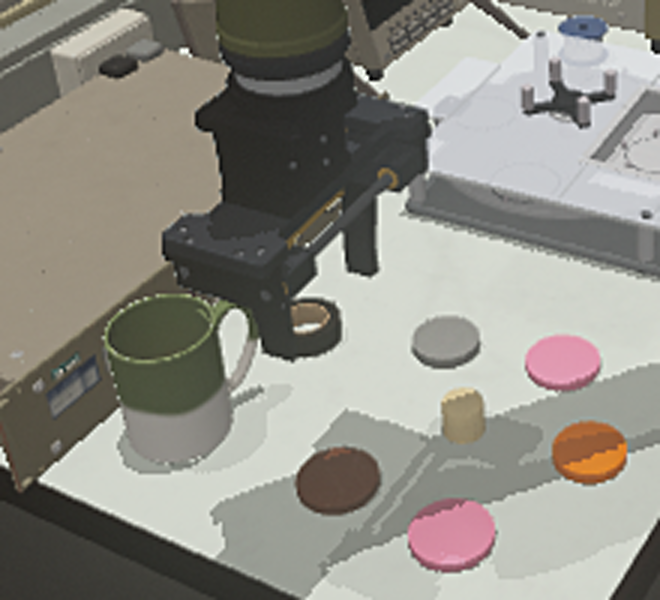

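The gripper's body is long along y, as I assumed, and the brown disc is untouched below it at crop (338,481). I'll descend and grip it.

Emit:
apply_moves(dp=[[0.0025,0.002,0.033],[0.0028,0.0018,0.033],[0,0,0.033],[0,0,0.012],[0,0,0.0058],[0,0,0],[0,0,0]], twist=[[0,0,0.005],[0,0,0.005],[0,0,0],[0,0,0],[0,0,0],[0,0,0],[0,0,0]], fingers=[0,0,0,0,0,0,0])

```text
time: 3.75
position: [0.563, 0.383, 0.0111]
tool_rot: [-3.14, -0.052, -0.004]
ft_force: [0.0, -0.2, 0.0]
grip_width: 0.997
grip_force: 0.0
```

Emit:
apply_moves(dp=[[0,0,0],[0,0,0],[0,0,0],[0,0,0],[0,0,0],[0,0,0],[0,0,0],[0,0,0]], twist=[[0,0,0],[0,0,0],[0,0,0],[0,0,0],[0,0,0],[0,0,0],[0,0,0],[0,0,0]], fingers=[1,1,1,1,1,1,1,1], newtons=20)

```text
time: 4.55
position: [0.5618, 0.3823, 0.0088]
tool_rot: [3.141, 0.053, -0.0]
ft_force: [-0.5, 0.4, 0.1]
grip_width: 0.358
grip_force: 0.0
```

Emit:
apply_moves(dp=[[0,0,-0.02],[0,0,0],[0,0,0],[0,0,0],[0,0,0],[0,0,0],[0,0,0],[0,0,0],[0,0,0]], twist=[[0,0,0],[0,0,0],[0,0,0],[0,0,0],[0,0,0],[0,0,0],[0,0,0],[0,0,0],[0,0,0]], fingers=[0,0,0,0,0,0,0,0,0])

```text
time: 5.45
position: [0.5618, 0.3823, 0.0288]
tool_rot: [3.141, 0.053, -0.0]
ft_force: [0.5, 0.3, 0.2]
grip_width: 0.988
grip_force: 0.0
```

```bash
python3 -c "
from h import *
go([(.557,.389,.002)])"
```

```text
t 5.5 p [0.5618 0.3823 0.0288] q [-0.05  0.64 -0.83  1.52  0.49  1.2  -2.49] F [0.5 0.3 0.2] g 85.9 0.0 twist [ 0.     0.    -0.009]
(0.557, 0.389, 0.002) total [-0.0045 -0.0069  0.0268] rows 1 each [-0.0045 -0.0069  0.0268]
```

Emit:
apply_moves(dp=[[-0.0045,-0.0069,0],[0,0,0],[0,0,0.015],[0,0,0.0118],[0,0,0],[0,0,0]], twist=[[0,0,0],[0,0,0],[0,0,0],[0,0,0],[0,0,0],[0,0,0]], fingers=[0,0,0,0,0,0])

```text
time: 6.05
position: [0.5567, 0.3885, 0.001]
tool_rot: [3.14, 0.053, -0.002]
ft_force: [-0.9, 0.6, 0.9]
grip_width: 1.003
grip_force: 0.0
```

Emit:
apply_moves(dp=[[0,0,0],[0,0,0],[0,0,0],[0,0,0],[0,0,0],[0,0,0],[0,0,0]], twist=[[0,0,0],[0,0,0],[0,0,0],[0,0,0],[0,0,0],[0,0,0],[0,0,0]], fingers=[1,1,1,1,1,1,1], newtons=25)

```text
time: 6.75
position: [0.5572, 0.389, 0.0021]
tool_rot: [3.141, 0.053, 0.0]
ft_force: [-0.5, 0.4, 0.5]
grip_width: 0.448
grip_force: 0.0
```

```bash
python3 -c "
from h import *
go([])
b=get_image('scene');crop(b,180,300,130,110,6,'d3.png')"
```

```text
t 6.8 p [0.5572 0.389  0.0021] q [-0.07  0.67 -0.82  1.54  0.51  1.16 -2.52] F [-0.5  0.4  0.5] g 38.9 0.0 twist [ 0.    -0.    -0.009]
```

View pics/d3.png

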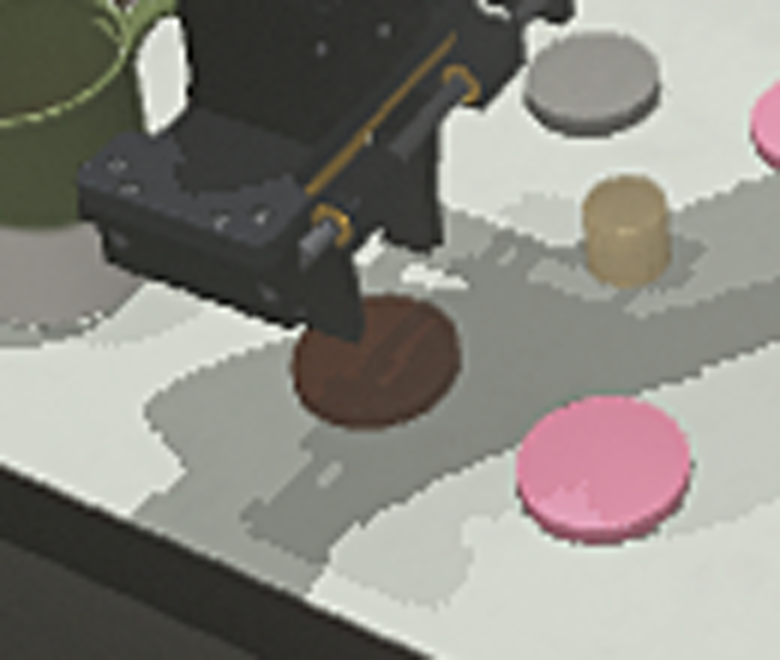

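```bash
python3 -c "
from h import *
print(w('scene',242.7,360.3,.008), px('scene',(.557,.389,.008)), px('top',(.557,.389,.008)))
# mug,tape,weight check via both
print('grey scene',w('scene',180+592/6,300+76/6,.01),'weight',w('scene',180+627/6,300+200/6,.028),'weight top',w('top',150+327/5,165+457/5,.028))
print('tcp px',px('scene',(.557,.389,.002)))
print('hub scene',w('scene',220+359/3.6,190+155/3.6,.069))
a=get_image('top');crop(a,120,140,160,140,5,'d4.png')"
```

```text
[0.55157286 0.39596182 0.008     ] (np.float64(242.53117125609438), np.float64(357.35885228608606)) (np.float64(184.78762046229292), np.float64(238.23786183536947))
grey scene [0.56483398 0.22847454 0.01      ] weight [0.50297033 0.30137367 0.028     ] weight top [0.50407231 0.29833658 0.028     ]
tcp px (np.float64(242.80271526665837), np.float64(359.358809215492))
hub scene [ 0.60625972 -0.06777126  0.069     ]
```

View pics/d4.png

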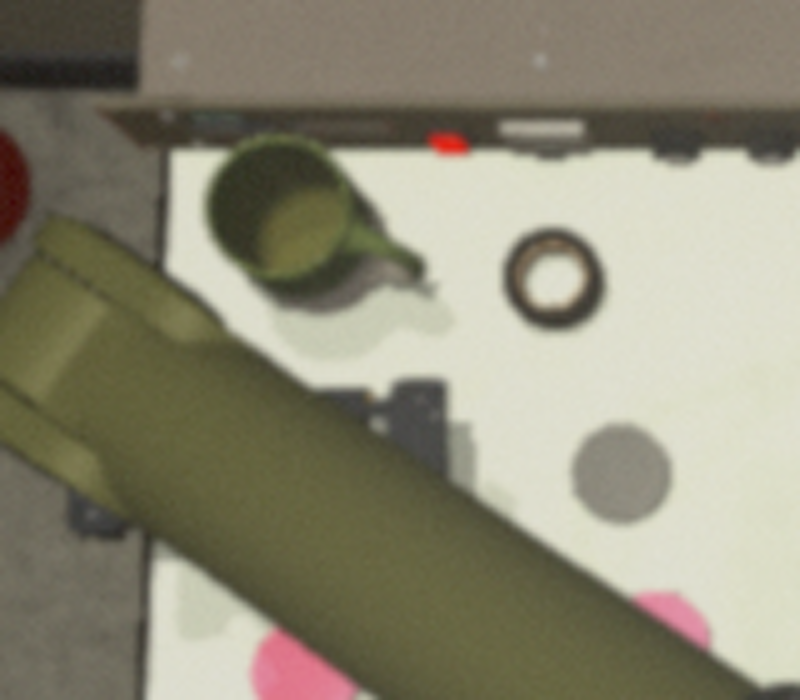

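```bash
python3 -c "
from h import *
for z in(0.002,.01,.02,.03):
  print(z,[np.round((np.array(px('scene',(.557,y,z)))-[180,300])*6) for y in(.4085,.4235,.3695)])"
```

```text
0.002 [array([345., 392.]), array([319., 420.]), array([408., 321.])]
0.01 [array([342., 376.]), array([317., 404.]), array([406., 305.])]
0.02 [array([339., 356.]), array([314., 384.]), array([403., 285.])]
0.03 [array([336., 335.]), array([311., 363.]), array([401., 265.])]
```

The fingers closed to 39 mm above the disc without touching it. The tips must sit higher than the TCP while the gripper is open, because the fingers travel on an arc. I'll open, then lower in small steps and watch the force.

Emit:
apply_moves(dp=[[0,-0.002,0],[0,0,0],[0,0,0],[0,0,0],[0,0,0],[0,0,0.003],[0,0,0.003],[0,0,0.003],[0,0,0]], twist=[[0,0,0],[0,0,0],[0,0,0],[0,0,0],[0,0,0],[0,0,0],[0,0,0],[0,0,0],[0,0,0]], fingers=[0.08,0.08,0.08,0.08,0.08,0.08,0.08,0.08,0.08])

```text
time: 7.75
position: [0.5567, 0.3907, -0.0077]
tool_rot: [3.14, 0.053, -0.002]
ft_force: [0.5, -0.6, -0.3]
grip_width: 0.913
grip_force: 0.0
```

Emit:
apply_moves(dp=[[0,0,0.003],[0,0,0]], twist=[[0,0,0],[0,0,0]], fingers=[0.08,0.08])

```text
time: 7.95
position: [0.5569, 0.3909, -0.0103]
tool_rot: [3.141, 0.053, -0.001]
ft_force: [-0.5, 0.5, 0.0]
grip_width: 0.917
grip_force: 0.0
```

Confirmed: there is no contact at −10 mm. I'll carry on down.

Emit:
apply_moves(dp=[[0,0,0.002],[0,0,0]], twist=[[0,0,0],[0,0,0]], fingers=[0.08,0.08])

```text
time: 8.15
position: [0.5569, 0.3909, -0.0122]
tool_rot: [3.141, 0.053, -0.0]
ft_force: [0.1, 0.4, -0.5]
grip_width: 0.922
grip_force: 0.0
```

Emit:
apply_moves(dp=[[0,0,0.002],[0,0,0]], twist=[[0,0,0],[0,0,0]], fingers=[0.08,0.08])

```text
time: 8.35
position: [0.5569, 0.3909, -0.0142]
tool_rot: [3.141, 0.053, -0.0]
ft_force: [-0.4, 0.0, -0.4]
grip_width: 0.921
grip_force: 0.0
```

Emit:
apply_moves(dp=[[0,0,0.001],[0,0,0]], twist=[[0,0,0],[0,0,0]], fingers=[0.08,0.08])

```text
time: 8.55
position: [0.557, 0.391, -0.015]
tool_rot: [3.141, 0.053, -0.0]
ft_force: [0.1, -0.7, 0.4]
grip_width: 0.92
grip_force: 0.0
```

Emit:
apply_moves(dp=[[0,0,0],[0,0,0],[0,0,0]], twist=[[0,0,0],[0,0,0],[0,0,0]], fingers=[0.15,0.23,0.23], newtons=10)

```text
time: 8.85
position: [0.5571, 0.3911, -0.0148]
tool_rot: [-3.141, -0.053, -0.0]
ft_force: [0.3, -0.3, 0.7]
grip_width: 0.794
grip_force: 0.0
```

Emit:
apply_moves(dp=[[0,0,0.001],[0,0,0]], twist=[[0,0,0],[0,0,0]], fingers=[0.23,0.23])

```text
time: 9.05
position: [0.557, 0.3909, -0.0161]
tool_rot: [3.141, 0.053, -0.0]
ft_force: [-0.1, -0.4, 1.2]
grip_width: 0.771
grip_force: 0.0
```

Emit:
apply_moves(dp=[[0,0,0.001],[0,0,0]], twist=[[0,0,0],[0,0,0]], fingers=[0.23,0.23])

```text
time: 9.25
position: [0.557, 0.391, -0.0171]
tool_rot: [3.141, 0.053, -0.0]
ft_force: [0.7, 0.2, -0.1]
grip_width: 0.77
grip_force: 0.0
```

Emit:
apply_moves(dp=[[0,0,0.001],[0,0,0]], twist=[[0,0,0],[0,0,0]], fingers=[0.23,0.23])

```text
time: 9.45
position: [0.557, 0.391, -0.0181]
tool_rot: [3.141, 0.053, -0.0]
ft_force: [-0.0, 0.3, 0.5]
grip_width: 0.773
grip_force: 0.0
```

Emit:
apply_moves(dp=[[0,0,0.001],[0,0,0]], twist=[[0,0,0],[0,0,0]], fingers=[0.23,0.23])

```text
time: 9.65
position: [0.557, 0.391, -0.0191]
tool_rot: [3.141, 0.053, -0.0]
ft_force: [0.3, -0.5, -0.8]
grip_width: 0.771
grip_force: 0.0
```

Emit:
apply_moves(dp=[[0,0,0],[0,0,0],[0,0,0],[0,0,0]], twist=[[0,0,0],[0,0,0],[0,0,0],[0,0,0]], fingers=[0.35,0.35,0.35,0.35])

```text
time: 10.05
position: [0.5571, 0.3911, -0.0189]
tool_rot: [3.141, 0.053, -0.0]
ft_force: [-0.2, 0.0, 0.6]
grip_width: 0.658
grip_force: 0.0
```

```bash
python3 -c "
from h import *
go([])
b=get_image('scene');hsv=cv2.cvtColor(b,cv2.COLOR_RGB2HSV)
m=((hsv[...,0]<12)&(hsv[...,1]>90)&(hsv[...,2]<130)&(hsv[...,2]>35)).astype(np.uint8);m[:,:150]=0;m[:250]=0;m[:,330:]=0
n,l,s,ce=cv2.connectedComponentsWithStats(m)
for i in range(1,n):
  if s[i][4]>30:print(s[i],ce[i])
crop(b,180,300,130,110,6,'d5.png')"
```

```text
t 10.1 p [ 0.5571  0.3911 -0.0189] q [-0.08  0.69 -0.8   1.55  0.53  1.13 -2.53] F [-0.2  0.   0.6] g 57.2 0.0 twist [ 0.     0.    -0.009]
[238 350  10  10  43] [240.95348837 353.30232558]
```

View pics/d5.png

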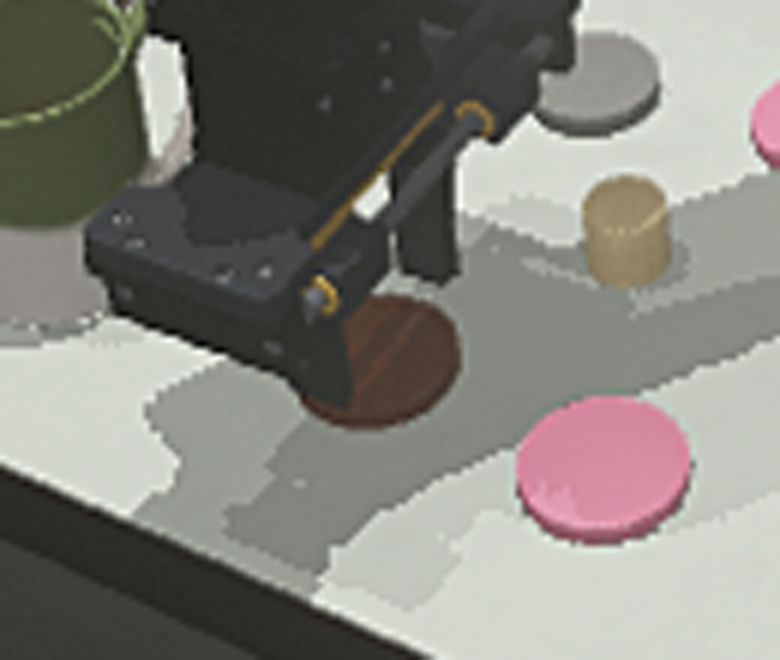

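The tips are still level with the disc's top face: left tip at crop (335,403), disc not moved. I'll open and keep going down until there is contact.

Emit:
apply_moves(dp=[[0,0,-0.002],[0,0,0],[0,0,0],[0,0,0.002],[0,0,0.002],[0,0,0.002],[0,0,0]], twist=[[0,0,0],[0,0,0],[0,0,0],[0,0,0],[0,0,0],[0,0,0],[0,0,0]], fingers=[0.15,0.15,0.15,0.15,0.15,0.15,0.15])

```text
time: 10.8
position: [0.5567, 0.3908, -0.0235]
tool_rot: [3.141, 0.053, -0.001]
ft_force: [-0.5, -0.8, -0.1]
grip_width: 0.847
grip_force: 0.0
```

Emit:
apply_moves(dp=[[0,0,0.001],[0,0,0]], twist=[[0,0,0],[0,0,0]], fingers=[0.15,0.15])

```text
time: 11.0
position: [0.557, 0.391, -0.0241]
tool_rot: [3.141, 0.053, -0.0]
ft_force: [0.5, 0.7, 0.7]
grip_width: 0.846
grip_force: 0.0
```

Emit:
apply_moves(dp=[[0,0,0.001],[0,0,0]], twist=[[0,0,0],[0,0,0]], fingers=[0.15,0.15])

```text
time: 11.2
position: [0.557, 0.391, -0.025]
tool_rot: [3.141, 0.053, -0.0]
ft_force: [-0.4, -0.0, -0.4]
grip_width: 0.852
grip_force: 0.0
```

Emit:
apply_moves(dp=[[0,0,0],[0,0,0],[0,0,0],[0,0,0]], twist=[[0,0,0],[0,0,0],[0,0,0],[0,0,0]], fingers=[0.35,0.35,0.35,0.35])

```text
time: 11.6
position: [0.5571, 0.3911, -0.0249]
tool_rot: [3.141, 0.053, 0.0]
ft_force: [0.2, 0.5, -0.5]
grip_width: 0.668
grip_force: 0.0
```

Emit:
apply_moves(dp=[[0,0,0],[0,0,0],[0,0,0]], twist=[[0,0,0],[0,0,0],[0,0,0]], fingers=[0.4,0.4,0.4])

```text
time: 11.9
position: [0.557, 0.391, -0.0249]
tool_rot: [3.141, 0.053, -0.0]
ft_force: [-0.5, 0.5, 0.6]
grip_width: 0.604
grip_force: 0.0
```

Emit:
apply_moves(dp=[[0,0,0],[0,0,0],[0,0,0],[0,0,0],[0,0,0.002],[0,0,0.002],[0,0,0]], twist=[[0,0,0],[0,0,0],[0,0,0],[0,0,0],[0,0,0],[0,0,0],[0,0,0]], fingers=[0.15,0.15,0.15,0.15,0.15,0.15,0.15])

```text
time: 12.6
position: [0.5568, 0.3908, -0.0294]
tool_rot: [3.141, 0.053, -0.001]
ft_force: [0.2, 0.1, -0.1]
grip_width: 0.848
grip_force: 0.0
```

Emit:
apply_moves(dp=[[0,0,0.002],[0,0,0]], twist=[[0,0,0],[0,0,0]], fingers=[0.15,0.15])

```text
time: 12.8
position: [0.5569, 0.3909, -0.0313]
tool_rot: [3.141, 0.053, -0.001]
ft_force: [0.1, 0.1, 0.4]
grip_width: 0.848
grip_force: 0.0
```

Emit:
apply_moves(dp=[[0,0,0],[0,0,0],[0,0,0],[0,0,0],[0,0,0]], twist=[[0,0,0],[0,0,0],[0,0,0],[0,0,0],[0,0,0]], fingers=[0.38,0.38,0.38,0.38,0.38])

```text
time: 13.3
position: [0.5572, 0.3925, -0.0299]
tool_rot: [-3.139, -0.054, -0.002]
ft_force: [0.6, 3.0, 3.9]
grip_width: 0.63
grip_force: 3.9
```

Emit:
apply_moves(dp=[[0,0,0],[0,0,0],[0,0,0],[0,0,0],[0,0,0.002],[0,0,0.002],[0,0,0]], twist=[[0,0,0],[0,0,0],[0,0,0],[0,0,0],[0,0,0],[0,0,0],[0,0,0]], fingers=[0.15,0.15,0.15,0.15,0.15,0.15,0.15])

```text
time: 14.0
position: [0.5567, 0.3904, -0.0358]
tool_rot: [3.14, 0.053, -0.002]
ft_force: [-0.0, 0.0, -0.7]
grip_width: 0.852
grip_force: 0.0
```

```bash
python3 -c "
from h import *
go([])
b=get_image('scene');crop(b,180,300,130,110,6,'d6.png')"
```

```text
t 14.0 p [ 0.5567  0.3904 -0.0358] q [-0.09  0.71 -0.79  1.56  0.54  1.11 -2.54] F [-0.   0.  -0.7] g 74.1 0.0 twist [ 0.001  0.001 -0.009]
```

View pics/d6.png

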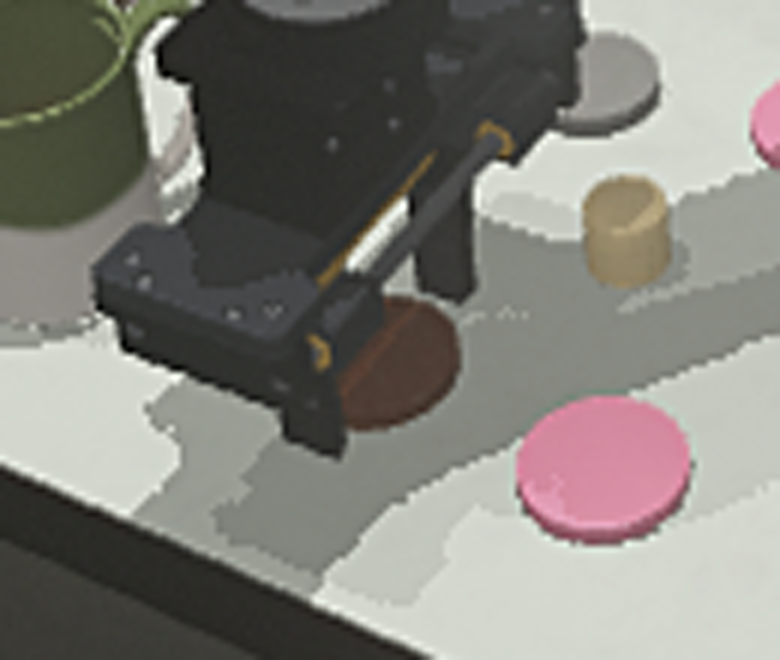

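The fingers now straddle the disc, with the tips at crop (315,450) and (460,300). The real tip height is therefore about TCP z + 0.037. I'll close.

Emit:
apply_moves(dp=[[0,0,0],[0,0,0],[0,0,0],[0,0,0],[0,0,0],[0,0,0]], twist=[[0,0,0],[0,0,0],[0,0,0],[0,0,0],[0,0,0],[0,0,0]], fingers=[0.4,0.4,0.4,0.5,0.5,0.5], newtons=20)

```text
time: 14.65
position: [0.5571, 0.3911, -0.0349]
tool_rot: [-3.141, -0.053, -0.0]
ft_force: [0.5, 0.1, -0.2]
grip_width: 0.677
grip_force: 20.0
```

```bash
python3 -c "
from h import *
f=lambda p:(np.array(px('scene',p))-[180,300])*6
o=f((.557,.39,.06))
for d in((.05,0,0),(0,.05,0),(0,0,.05)):print(d,(f(np.array([.557,.39,.06])+d)-o).round())
for x in(-.05,0,.05,.1):
  print(x,[f((.557+x,.39+y,.06)).round() for y in(.1,.04,-.04,-.1)])
"
```

```text
(0.05, 0, 0) [-115.  -44.]
(0, 0.05, 0) [-88.  92.]
(0, 0, 0.05) [ -15. -109.]
-0.05 [array([301., 485.]), array([411., 361.]), array([541., 213.]), array([629., 113.])]
0 [array([176., 431.]), array([289., 312.]), array([425., 170.]), array([516.,  74.])]
0.05 [array([ 56., 380.]), array([172., 265.]), array([312., 128.]), array([407.,  36.])]
0.1 [array([-59., 330.]), array([ 60., 220.]), array([204.,  89.]), array([301.,  -1.])]
```

Emit:
apply_moves(dp=[[0,0,-0.02],[0,0,-0.04],[0,0,-0.04],[0,0,-0.03],[0,0,-0.02],[0,0,0],[0,0,0]], twist=[[0,0,0],[0,0,0],[0,0,0],[0,0,0],[0,0,0],[0,0,0],[0,0,0]], fingers=[0.5,0.5,0.5,0.5,0.5,0.5,0.5])

```text
time: 15.35
position: [0.5572, 0.3912, 0.116]
tool_rot: [-3.141, -0.053, -0.002]
ft_force: [-0.5, -0.0, -1.0]
grip_width: 0.677
grip_force: 20.0
```

```bash
cat >> h.py <<'E'
def brown(name):
    b=get_image(name);h=cv2.cvtColor(b,cv2.COLOR_RGB2HSV)
    m=((h[...,0]<12)&(h[...,1]>80)&(h[...,2]<150)&(h[...,2]>35)).astype(np.uint8)
    m[:,:150]=0;m[:160]=0;m[:,450:]=0;m[400:]=0
    n,l,s,ce=cv2.connectedComponentsWithStats(m)
    for i in range(1,n):
        if s[i][4]>40:print(name,s[i],ce[i].round(1))
    return b
E
python3 -c "
from h import *
go([(.517,-.0757,.115)]);brown('top');brown('scene')"
```

```text
t 15.3 p [0.5572 0.3912 0.116 ] q [-0.04  0.57 -0.87  1.43  0.44  1.34 -2.47] F [-0.5 -0.  -1. ] g 58.9 20.0 twist [-0.    -0.001 -0.009]
(0.517, -0.0757, 0.115) total [-0.0602  0.4648  0.001 ] rows 11 each [-0.0055  0.0423  0.0001]
scene [318 345  20  10  43] [328.5 348.6]
scene [315 353  24   8  41] [325.7 357.5]
```

Emit:
apply_moves(dp=[[-0.005,0.02,0],[-0.005,0.042,0],[-0.005,0.045,0],[-0.005,0.045,0],[-0.005,0.045,0],[-0.005,0.045,0],[-0.005,0.045,0],[-0.005,0.045,0],[-0.005,0.045,0],[-0.005,0.045,0]], twist=[[0,0,0],[0,0,0],[0,0,0],[0,0,0],[0,0,0],[0,0,0],[0,0,0],[0,0,0],[0,0,0],[0,0,0]], fingers=[0.5,0.5,0.5,0.5,0.5,0.5,0.5,0.5,0.5,0.5])

```text
time: 16.45
position: [0.5199, -0.0344, 0.1141]
tool_rot: [-3.141, -0.053, 0.003]
ft_force: [0.6, -0.5, 0.4]
grip_width: 0.682
grip_force: 20.0
```

Emit:
apply_moves(dp=[[-0.005,0.03,0],[-0.005,0.013,0],[0,0,0],[0,0,0]], twist=[[0,0,0],[0,0,0],[0,0,0],[0,0,0]], fingers=[0.5,0.5,0.5,0.5])

```text
time: 16.85
position: [0.5123, -0.0748, 0.1144]
tool_rot: [-3.14, -0.053, 0.002]
ft_force: [0.9, 0.5, -0.4]
grip_width: 0.674
grip_force: 20.0
```

```bash
python3 -c "
from h import *
go([(.5168,-.0757,.06),(.5168,-.0757,-.002)])
a=get_image('top');b=get_image('scene')
A=cv2.resize(a[165:295,270:430,::-1],None,fx=2.5,fy=2.5,interpolation=cv2.INTER_CUBIC)
B=cv2.resize(b[160:290,250:410,::-1],None,fx=5,fy=5*.9,interpolation=cv2.INTER_CUBIC)
B=cv2.resize(b[170:300,270:402,::-1],None,fx=4.5,fy=4.5,interpolation=cv2.INTER_CUBIC)
cv2.imwrite('pics/e1.png',B);print(B.shape)"
```

```text
t 16.9 p [ 0.5123 -0.0748  0.1144] q [ 0.86  0.16 -0.82  1.84  0.12  1.2  -1.54] F [ 0.9  0.5 -0.4] g 58.7 20.0 twist [-0.001  0.001 -0.009]
(0.5168, -0.0757, 0.06) total [0.0044 0.0011 0.0544] rows 2 each [0.0022 0.0005 0.0272]
(0.5168, -0.0757, -0.002) total [ 0.    -0.     0.062] rows 2 each [ 0.    -0.     0.031]
(585, 594, 3)
```

View pics/e1.png

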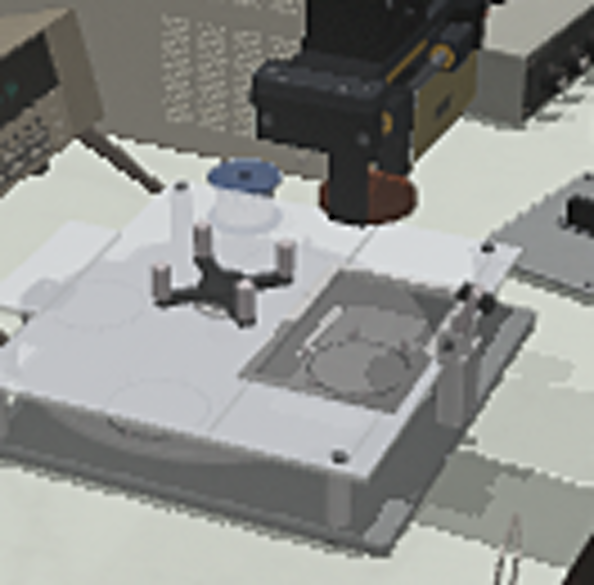

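```bash
python3 -c "
from h import *
for z in(.11,.13,.15,.16,.17):print(z,w('scene',351.6,214,z)[:2].round(4))
print('nest scene',w('scene',349.6,251.3,.03)); 
print('nest top',w('top',290+309/5,165+438/5,.03))
for q in((359,291),(294,259),(247,299)):pass
pt=np.array([w('scene',270+x/4.5,170+y/4.5,.092)[:2] for x,y in((203,227),(287,243),(245,284),(162,266))]);print('pins scene',pt.round(4),pt.mean(0))"
```

```text
0.11 [ 0.5414 -0.1444]
0.13 [ 0.5262 -0.1096]
0.15 [ 0.5111 -0.0747]
0.16 [ 0.5036 -0.0573]
0.17 [ 0.496  -0.0399]
nest scene [ 0.51339138 -0.07334671  0.03      ]
nest top [ 0.51510413 -0.0753941   0.03      ]
pins scene [[ 0.6336 -0.0916]
 [ 0.5755 -0.0968]
 [ 0.5758 -0.0384]
 [ 0.6326 -0.0351]] [ 0.60439888 -0.06547335]
```

The held disc sits at crop (367,198). With z ≈ 0.15 it is directly over the commanded xy, so the z offset of about 35 mm holds here too. The nest ring at crop (358,366) agrees with the top view. I'll lower it.

Emit:
apply_moves(dp=[[0.0032,0.0008,0],[0,0,0.03],[0,0,0.03],[0,0,0.02],[0,0,0.015],[0,0,0.01],[0,0,0.007],[0,0,0]], twist=[[0,0,0],[0,0,0],[0,0,0],[0,0,0],[0,0,0],[0,0,0],[0,0,0],[0,0,0]], fingers=[0.5,0.5,0.5,0.5,0.5,0.5,0.5,0.5])

```text
time: 17.75
position: [0.5159, -0.0761, 0.0027]
tool_rot: [-3.141, -0.054, 0.001]
ft_force: [-0.9, -0.4, -0.0]
grip_width: 0.676
grip_force: 20.0
```

Emit:
apply_moves(dp=[[0,0,0.003],[0,0,0.001],[0,0,0]], twist=[[0,0,0],[0,0,0],[0,0,0]], fingers=[0.5,0.5,0.5])

```text
time: 18.05
position: [0.5164, -0.0766, -0.0005]
tool_rot: [3.141, 0.053, 0.001]
ft_force: [-0.2, 0.5, -0.4]
grip_width: 0.68
grip_force: 20.0
```

Emit:
apply_moves(dp=[[0,-0.001,0.0015],[0,0,0.001],[0,0,0]], twist=[[0,0,0],[0,0,0],[0,0,0]], fingers=[0.5,0.5,0.5])

```text
time: 18.35
position: [0.5159, -0.0754, -0.0035]
tool_rot: [3.141, 0.053, -0.0]
ft_force: [-0.2, 0.1, -0.9]
grip_width: 0.678
grip_force: 20.0
```

Emit:
apply_moves(dp=[[0,0,0.001],[0,0,0.001],[0,0,0]], twist=[[0,0,0],[0,0,0],[0,0,0]], fingers=[0.5,0.5,0.5])

```text
time: 18.65
position: [0.5161, -0.0755, -0.0049]
tool_rot: [3.141, 0.053, -0.0]
ft_force: [-1.5, 0.8, 5.0]
grip_width: 0.673
grip_force: 20.0
```

Floor contact at 5 N. I'll release, lift, and go to the front-right pin.

Emit:
apply_moves(dp=[[0,0,0],[0,0,0],[0,0,0],[0,0,0],[0,0,-0.02],[0,0,-0.04],[0,0,-0.045],[0,0,0],[0,0,0]], twist=[[0,0,0],[0,0,0],[0,0,0],[0,0,0],[0,0,0],[0,0,0],[0,0,0],[0,0,0],[0,0,0]], fingers=[0.15,0.15,0.15,0.15,0.15,0.15,0.15,0.55,0.6])

```text
time: 19.55
position: [0.5168, -0.0758, 0.1005]
tool_rot: [3.14, 0.053, 0.003]
ft_force: [-0.1, -1.0, 0.0]
grip_width: 0.743
grip_force: 0.0
```

```bash
cat >> h.py <<'E'
def pins():
    a=get_image('top').astype(int)
    g=cv2.cvtColor(a.astype(np.uint8),cv2.COLOR_RGB2GRAY)
    return a
def arc(a0,a1,n,C=(.6115,-.0707),r=.042):
    s=ctrl.get_state();rt=R.from_rotvec(s['tool_rot']);th=np.radians(np.linspace(a0,a1,n+1))
    P=np.c_[C[0]+r*np.cos(th),C[1]+r*np.sin(th),0*th];print(P[[0,-1]].round(4))
    print(rt.inv().apply(np.diff(P,axis=0)).round(4).tolist())
E
python3 -c "
from h import *
go([(.583,-.1015,.1),(.583,-.1015,.04)]);arc(-133,-43,20)
brown('top')"
```

```text
t 19.6 p [ 0.5168 -0.0758  0.1005] q [ 0.86  0.18 -0.83  1.85  0.15  1.17 -1.56] F [-0.1 -1.   0. ] g 64.7 0.0 twist [ 0.002 -0.002 -0.009]
(0.583, -0.1015, 0.1) total [0.0651 0.0285 0.0005] rows 2 each [0.0325 0.0143 0.0003]
(0.583, -0.1015, 0.04) total [ 0.   -0.    0.06] rows 2 each [ 0.   -0.    0.03]
[[ 0.5829 -0.1014 -0.    ]
 [ 0.6422 -0.0993 -0.    ]]
[[0.0024, 0.0022, 0.0], [0.0026, 0.002, 0.0], [0.0027, 0.0018, 0.0], [0.0029, 0.0016, 0.0], [0.003, 0.0014, 0.0], [0.0031, 0.0011, 0.0], [0.0032, 0.0009, 0.0], [0.0032, 0.0006, 0.0], [0.0033, 0.0004, 0.0], [0.0033, 0.0001, 0.0], [0.0033, -0.0001, 0.0], [0.0033, -0.0004, 0.0], [0.0032, -0.0006, 0.0], [0.0032, -0.0009, 0.0], [0.0031, -0.0011, 0.0], [0.003, -0.0014, 0.0], [0.0029, -0.0016, 0.0], [0.0027, -0.0018, 0.0], [0.0026, -0.002, 0.0], [0.0024, -0.0022, 0.0]]
```

Emit:
apply_moves(dp=[[0.0325,0.0143,0],[0.0325,0.0143,0],[0,0,0],[0,0,0],[0,0,0]], twist=[[0,0,0],[0,0,0],[0,0,0],[0,0,0],[0,0,0]], fingers=[0.6,0.6,0.6,0.6,0.6])

```text
time: 20.1
position: [0.5804, -0.1008, 0.0983]
tool_rot: [-3.14, -0.055, 0.004]
ft_force: [0.6, -0.0, -0.1]
grip_width: 0.414
grip_force: 0.0
```

```bash
python3 -c "
from h import *
go([(.583,-.1015,.1),(.583,-.1015,.04)])
b=brown('scene')
print('expected full px for disc',px('scene',(.516,-.0755,.038)),px('scene',(.516,-.0455,.038)),px('scene',(.516,-.1055,.038)))"
```

```text
t 20.1 p [ 0.5804 -0.1008  0.0983] q [ 0.79  0.35 -0.79  1.69  0.26  1.21 -1.61] F [ 0.6 -0.  -0.1] g 36.1 0.0 twist [-0.001  0.003 -0.008]
(0.583, -0.1015, 0.1) total [ 0.0025  0.0008 -0.0017] rows 1 each [ 0.0025  0.0008 -0.0017]
(0.583, -0.1015, 0.04) total [ 0.   -0.    0.06] rows 2 each [ 0.   -0.    0.03]
scene [315 353  24   8  42] [326.5 357.7]
expected full px for disc (np.float64(349.14447338913584), np.float64(248.3503276832672)) (np.float64(344.70277486370014), np.float64(253.4262455558022)) (np.float64(353.4367587521018), np.float64(243.44515731586532))
```

```bash
python3 -c "
from h import *
b=get_image('scene')
print(b[238:260:2,330:370:4].tolist())" | sed 's/\], \[\[/],\n[[/g'
```

```text
[[[194, 196, 200], [184, 186, 190], [105, 105, 105], [117, 117, 117], [114, 113, 113], [173, 172, 171], [108, 107, 107], [113, 113, 112], [114, 113, 113], [87, 90, 88]],
[[194, 196, 201], [111, 110, 109], [117, 117, 116], [118, 117, 116], [110, 110, 109], [174, 173, 172], [179, 179, 178], [177, 175, 175], [106, 106, 106], [87, 87, 86]],
[[200, 203, 207], [112, 112, 111], [119, 118, 118], [116, 117, 116], [183, 182, 182], [181, 182, 181], [176, 177, 175], [175, 174, 173], [181, 181, 181], [79, 80, 80]],
[[117, 117, 116], [109, 110, 109], [119, 119, 119], [147, 149, 149], [102, 96, 94], [89, 78, 73], [136, 120, 114], [176, 176, 176], [175, 174, 174], [113, 113, 112]],
[[116, 115, 115], [121, 120, 120], [120, 119, 119], [69, 55, 50], [72, 58, 53], [71, 56, 52], [74, 56, 49], [140, 121, 112], [174, 174, 173], [111, 110, 109]],
[[105, 106, 105], [120, 120, 119], [120, 117, 119], [72, 59, 54], [74, 61, 55], [72, 58, 52], [71, 57, 51], [66, 51, 43], [179, 178, 177], [136, 136, 134]],
[[120, 120, 119], [119, 120, 119], [110, 111, 111], [76, 62, 57], [73, 59, 54], [75, 61, 54], [73, 58, 53], [71, 54, 49], [138, 138, 137], [201, 204, 209]],
[[115, 116, 115], [118, 118, 117], [86, 87, 88], [75, 62, 56], [73, 60, 54], [75, 60, 55], [71, 57, 51], [75, 56, 48], [138, 137, 136], [208, 211, 216]],
[[200, 199, 198], [128, 128, 127], [101, 100, 100], [63, 51, 45], [75, 60, 53], [78, 61, 55], [83, 63, 57], [90, 82, 77], [136, 135, 135], [154, 156, 156]],
[[194, 197, 201], [196, 194, 194], [193, 193, 192], [100, 102, 102], [68, 53, 47], [86, 75, 70], [91, 81, 76], [140, 141, 140], [198, 201, 206], [83, 85, 85]],
[[193, 196, 200], [193, 195, 200], [193, 196, 200], [179, 178, 178], [199, 198, 197], [173, 172, 172], [105, 106, 106], [190, 189, 187], [197, 199, 204], [72, 74, 73]]]
```

The brown disc lies centred at about scene (349.5,250), on the nest. I'll grip the pin.

Emit:
apply_moves(dp=[[0.0025,0.001,0.02],[0,0,0.02],[0,0,0.019],[0,0,0],[0,0,0],[0,0,0],[0,0,0],[0,0,0],[0,0,0]], twist=[[0,0,0],[0,0,0],[0,0,0],[0,0,0],[0,0,0],[0,0,0],[0,0,0],[0,0,0],[0,0,0]], fingers=[0.6,0.6,0.6,0.6,1,1,1,1,1], newtons=25)

```text
time: 21.1
position: [0.5853, -0.1014, 0.0417]
tool_rot: [-3.14, -0.055, -0.002]
ft_force: [0.7, 1.6, 4.7]
grip_width: 0.124
grip_force: 25.0
```

Emit:
apply_moves(dp=[[0.0024,0.0022,0],[0.0026,0.002,0],[0.0027,0.0018,0],[0.0029,0.0016,0],[0.003,0.0014,0],[0.0031,0.0011,0]], twist=[[0,0,0],[0,0,0],[0,0,0],[0,0,0],[0,0,0],[0,0,0]], fingers=[1,1,1,1,1,1])

```text
time: 21.7
position: [0.5947, -0.1077, 0.0414]
tool_rot: [-3.137, -0.058, 0.023]
ft_force: [-19.4, 8.4, 20.3]
grip_width: 0.126
grip_force: 25.0
```

The table blocks counterclockwise: about 20 N, or 0.9 N m, so it's at the stop (nest_3 end). I'll go back and drag the same pin clockwise.

Emit:
apply_moves(dp=[[-0.0031,-0.0011,0],[-0.003,-0.0014,0],[-0.0029,-0.0016,0],[-0.0027,-0.0018,0],[-0.0026,-0.002,0],[-0.0024,-0.0022,0],[0,0,0]], twist=[[0,0,0],[0,0,0],[0,0,0],[0,0,0],[0,0,0],[0,0,0],[0,0,0]], fingers=[1,1,1,1,1,1,1])

```text
time: 22.4
position: [0.5888, -0.1037, 0.0417]
tool_rot: [3.14, 0.051, 0.014]
ft_force: [8.3, 0.5, -1.9]
grip_width: 0.119
grip_force: 25.0
```

```bash
python3 -c "
from h import *
go([]);print(ctrl.get_state()['torque']);arc(-131,-223,20)"
```

```text
t 22.4 p [ 0.5888 -0.1037  0.0417] q [ 0.76  0.42 -0.77  1.74  0.32  1.11 -1.65] F [ 8.3  0.5 -1.9] g 10.4 25.0 twist [ 0.001 -0.009 -0.01 ]
[ 0.07923837 -1.91922616 -0.08388198]
[[ 0.5839 -0.1024 -0.    ]
 [ 0.5808 -0.0421 -0.    ]]
[[-0.0024, -0.0024, -0.0], [-0.0022, -0.0026, -0.0], [-0.002, -0.0027, -0.0], [-0.0017, -0.0029, -0.0], [-0.0015, -0.003, -0.0], [-0.0013, -0.0031, -0.0], [-0.001, -0.0032, -0.0], [-0.0007, -0.0033, -0.0], [-0.0005, -0.0033, -0.0], [-0.0002, -0.0034, -0.0], [0.0001, -0.0034, -0.0], [0.0003, -0.0034, -0.0], [0.0006, -0.0033, 0.0], [0.0009, -0.0033, 0.0], [0.0011, -0.0032, 0.0], [0.0014, -0.0031, 0.0], [0.0016, -0.003, 0.0], [0.0019, -0.0028, 0.0], [0.0021, -0.0027, 0.0], [0.0023, -0.0025, 0.0]]
```

Emit:
apply_moves(dp=[[-0.0024,-0.0024,0],[-0.0022,-0.0026,0],[-0.002,-0.0027,0],[-0.0017,-0.0029,0],[-0.0015,-0.003,0]], twist=[[0,0,0],[0,0,0],[0,0,0],[0,0,0],[0,0,0]], fingers=[1,1,1,1,1])

```text
time: 22.9
position: [0.5813, -0.0977, 0.0418]
tool_rot: [3.132, 0.046, 0.023]
ft_force: [16.5, -12.3, -9.3]
grip_width: 0.122
grip_force: 25.0
```

```bash
cat >> h.py <<'E'
def inport():
    b=get_image('scene').astype(int);c=b[225:275,310:390]
    m=((c[...,0]-c[...,2]>12)&(c[...,0]<110)).astype(np.uint8)
    n,l,s,ce=cv2.connectedComponentsWithStats(m)
    for i in range(1,n):
        if s[i][4]>20:print('brown',s[i],(ce[i]+[310,225]).round(1),w('scene',*(ce[i]+[310,225]),.036)[:2].round(4))
E
python3 -c "
from h import *
inport();print(ctrl.get_state()['torque'].round(2))
b=get_image('scene');cv2.imwrite('pics/f1.png',np.vstack([cv2.resize(b[185:285,270:400,::-1],None,fx=6,fy=6,interpolation=cv2.INTER_CUBIC)]))"
```

```text
brown [ 28  21  21  13 207] [347.9 251.7] [ 0.5128 -0.0605]
[-2.1  -2.99  0.01]
```

Emit:
apply_moves(dp=[[0,0,0],[0,0,0],[-0.0013,-0.0031,-0.001],[-0.001,-0.0032,-0.001],[0,0,0]], twist=[[0,0,0],[0,0,0],[0,0,0],[0,0,0],[0,0,0]], fingers=[1,1,1,1,1])

```text
time: 23.5
position: [0.5757, -0.0912, 0.0419]
tool_rot: [3.134, 0.045, 0.014]
ft_force: [10.7, -10.0, -12.6]
grip_width: 0.126
grip_force: 25.0
```

```bash
python3 -c "
from h import *
inport();go([]);print(ctrl.get_state()['torque'].round(2))"
```

```text
brown [ 24  23  21  11 157] [345.  252.7] [ 0.5182 -0.0521]
t 23.6 p [ 0.5754 -0.0909  0.0419] q [ 0.76  0.39 -0.78  1.77  0.31  1.1  -1.67] F [ 12.3 -10.1 -12.9] g 10.7 25.0 twist [ 0.007 -0.008 -0.014]
[-2.08 -2.67 -0.02]
```

The table is turning clockwise: the disc has moved along with it. I'll continue.

Emit:
apply_moves(dp=[[-0.0007,-0.0033,0],[-0.0005,-0.0033,0],[-0.0002,-0.0034,0],[0.0001,-0.0034,0],[0.0003,-0.0034,0],[0.0006,-0.0033,0]], twist=[[0,0,0],[0,0,0],[0,0,0],[0,0,0],[0,0,0],[0,0,0]], fingers=[1,1,1,1,1,1])

```text
time: 24.15
position: [0.5691, -0.0787, 0.0417]
tool_rot: [3.124, 0.037, -0.005]
ft_force: [-3.2, -23.1, 0.6]
grip_width: 0.124
grip_force: 25.0
```

Emit:
apply_moves(dp=[[0.0009,-0.0033,0],[0.0011,-0.0032,0],[0.0014,-0.0031,0],[0.0016,-0.003,0],[0.0019,-0.0028,0],[0.0021,-0.0027,0],[0.0023,-0.0025,0],[0,0,0],[0,0,0]], twist=[[0,0,0],[0,0,0],[0,0,0],[0,0,0],[0,0,0],[0,0,0],[0,0,0],[0,0,0],[0,0,0]], fingers=[1,1,1,1,1,1,1,1,1])

```text
time: 25.05
position: [0.5767, -0.0483, 0.0412]
tool_rot: [3.134, 0.046, -0.015]
ft_force: [-8.2, -7.3, 3.5]
grip_width: 0.124
grip_force: 25.0
```

```bash
python3 -c "
from h import *
inport();go([]);print(ctrl.get_state()['torque'].round(2))"
```

```text
t 25.1 p [ 0.5768 -0.0483  0.0413] q [ 0.69  0.4  -0.79  1.77  0.32  1.12 -1.75] F [-7.8 -6.8  3.7] g 11.0 25.0 twist [ 0.007  0.01  -0.014]
[-1.46  1.86 -0.24]
```

Emit:
apply_moves(dp=[[0.003,-0.0025,0],[0.003,-0.002,0],[0,0,0],[0,0,0],[0,0,0],[0,0,0]], twist=[[0,0,0],[0,0,0],[0,0,0],[0,0,0],[0,0,0],[0,0,0]], fingers=[1,1,1,0.7,0.6,0.6])

```text
time: 25.7
position: [0.5874, -0.0376, 0.0426]
tool_rot: [3.141, 0.053, 0.001]
ft_force: [-0.5, 0.1, 0.4]
grip_width: 0.315
grip_force: 0.0
```

Emit:
apply_moves(dp=[[0,0,-0.03],[0,0,-0.03],[0,0,-0.03],[0,0,-0.03],[0,0,0]], twist=[[0,0,0],[0,0,0],[0,0,0],[0,0,0],[0,0,0]], fingers=[0.6,0.6,0.5,0.3,0.1])

```text
time: 26.2
position: [0.5904, -0.0367, 0.1674]
tool_rot: [3.14, 0.054, 0.013]
ft_force: [-0.1, 1.0, 1.0]
grip_width: 0.589
grip_force: 0.0
```

```bash
python3 -c "
from h import *
go([(.5,.06,.165),(.5677,.224,.1)])"
```

```text
t 26.2 p [ 0.5904 -0.0367  0.1674] q [ 0.72  0.3  -0.84  1.61  0.23  1.33 -1.69] F [-0.1  1.   1. ] g 51.2 0.0 twist [ 0.001 -0.009 -0.009]
(0.5, 0.06, 0.165) total [-0.0862 -0.1005  0.0024] rows 3 each [-0.0287 -0.0335  0.0008]
(0.5677, 0.224, 0.1) total [ 0.0747 -0.1609  0.065 ] rows 4 each [ 0.0187 -0.0402  0.0162]
```

Emit:
apply_moves(dp=[[-0.002,-0.03,0],[-0.002,-0.04,0],[-0.003,-0.04,0],[-0.002,-0.04,0],[-0.002,-0.04,0],[0,-0.04,0],[0,-0.0315,0],[0,0,0],[0,0,0]], twist=[[0,0,0],[0,0,0],[0,0,0],[0,0,0],[0,0,0],[0,0,0],[0,0,0],[0,0,0],[0,0,0]], fingers=[0,0,0,0,0,0,0,0,0])

```text
time: 27.1
position: [0.5666, 0.2245, 0.1619]
tool_rot: [3.141, 0.057, -0.001]
ft_force: [1.2, -0.7, -0.2]
grip_width: 0.998
grip_force: 0.0
```

```bash
cat >> h.py <<'E'
def starpins():
    a=get_image('top');g=cv2.cvtColor(a,cv2.COLOR_RGB2GRAY)[195:235,330:375]
    m=(g<85).astype(np.uint8);M=cv2.moments(m,True);n,l,s,ce=cv2.connectedComponentsWithStats(m)
    k=1+np.argmax(s[1:,4]);ys,xs=np.where(l==k);P=np.array([w('top',x+330,y+195,.067)[:2] for x,y in zip(xs,ys)])
    c=P.mean(0);d=P-c;r=np.hypot(*d.T);t=np.arctan2(d[:,1],d[:,0])[r>.018]
    print('star',s[k],c.round(4),'angle mod90 deg',np.degrees(np.angle(np.exp(4j*t).mean())/4)%90)
    return a
E
python3 -c "
from h import *
go([(.5677,.225,-.035)]);a=starpins();b=get_image('scene')
print('top grey now')
m=np.abs(a.astype(float)-np.array([135,130,122])).max(2)<14
n,l,s,ce=cv2.connectedComponentsWithStats(m.astype(np.uint8))
for i in range(1,n):
  if 120<s[i][4]<500 and 150<ce[i][0]<320 and 180<ce[i][1]<310:print(s[i],ce[i],w('top',*ce[i],.01))
print(b[310:318:3,262:300:6].tolist(),px('scene',(.568,.224,.01)))
inport()"
```

```text
t 27.1 p [0.5666 0.2245 0.1619] q [ 0.31  0.38 -0.92  1.56  0.31  1.35 -2.18] F [ 1.2 -0.7 -0.2] g 86.9 0.0 twist [ 0.     0.001 -0.007]
(0.5677, 0.225, -0.035) total [ 0.0011 -0.0005  0.1969] rows 5 each [ 0.0002 -0.0001  0.0394]
star [ 11  11  20  19 128] [ 0.6126 -0.0717] angle mod90 deg 47.17389108016022
top grey now
[[[211, 215, 205], [113, 115, 108], [115, 115, 109], [114, 114, 108], [113, 114, 107], [155, 159, 150], [152, 156, 148]], [[217, 221, 211], [106, 107, 101], [112, 112, 106], [114, 112, 107], [112, 112, 108], [155, 158, 150], [165, 169, 159]], [[153, 157, 148], [98, 97, 92], [114, 114, 108], [112, 112, 107], [114, 113, 108], [155, 159, 150], [136, 139, 132]]] (np.float64(278.53250714520897), np.float64(311.22716080422776))
```

Emit:
apply_moves(dp=[[0,-0.0005,0.03],[0,0,0.04],[0,0,0.04],[0,0,0.035],[0,0,0.025],[0,0,0.015],[0,0,0.008],[0,0,0.0025],[0,0,0]], twist=[[0,0,0],[0,0,0],[0,0,0],[0,0,0],[0,0,0],[0,0,0],[0,0,0],[0,0,0],[0,0,0]], fingers=[0,0,0,0,0,0,0,0,0])

```text
time: 28.15
position: [0.568, 0.2241, -0.032]
tool_rot: [-3.141, -0.052, -0.002]
ft_force: [0.5, 0.8, -0.5]
grip_width: 1.001
grip_force: 0.0
```

Emit:
apply_moves(dp=[[0,0,0],[0,0,0],[0,0,0],[0,0,0],[0,0,0],[0,0,0],[0,0,0]], twist=[[0,0,0],[0,0,0],[0,0,0],[0,0,0],[0,0,0],[0,0,0],[0,0,0]], fingers=[0.5,0.5,0.5,0.5,0.5,0.5,0.5], newtons=20)

```text
time: 28.85
position: [0.5673, 0.2241, -0.0327]
tool_rot: [3.141, 0.053, 0.0]
ft_force: [-0.5, 0.1, 2.0]
grip_width: 0.624
grip_force: 20.0
```

Emit:
apply_moves(dp=[[0,0,-0.02],[0,0,-0.04],[0,0,-0.045],[0,0,-0.045],[-0.0085,0.025,0],[-0.0085,0.045,0],[-0.0085,0.045,0],[-0.0085,0.045,0],[-0.0085,0.045,0],[-0.0085,0.045,0]], twist=[[0,0,0],[0,0,0],[0,0,0],[0,0,0],[0,0,0],[0,0,0],[0,0,0],[0,0,0],[0,0,0],[0,0,0]], fingers=[0.5,0.5,0.5,0.5,0.5,0.5,0.5,0.5,0.5,0.5])

```text
time: 29.85
position: [0.524, -0.0294, 0.1171]
tool_rot: [3.14, 0.053, 0.0]
ft_force: [1.1, -0.5, 0.1]
grip_width: 0.619
grip_force: 20.0
```

Emit:
apply_moves(dp=[[-0.0085,0.033,0],[-0.002,0.0147,0],[0,0,0],[0,0,0],[0,0,0]], twist=[[0,0,0],[0,0,0],[0,0,0],[0,0,0],[0,0,0]], fingers=[0.5,0.5,0.5,0.5,0.5])

```text
time: 30.35
position: [0.5163, -0.0728, 0.1172]
tool_rot: [-3.14, -0.059, -0.001]
ft_force: [-0.3, 0.5, 0.2]
grip_width: 0.616
grip_force: 20.0
```

```bash
python3 -c "
from h import *
go([(.516,-.0755,.003)])"
```

```text
t 30.4 p [ 0.5163 -0.0728  0.1172] q [ 0.87  0.17 -0.84  1.83  0.13  1.2  -1.55] F [-0.3  0.5  0.2] g 53.6 20.0 twist [-0.001 -0.    -0.005]
(0.516, -0.0755, 0.003) total [-0.0004  0.0026  0.1142] rows 3 each [-0.0001  0.0009  0.0381]
```

Emit:
apply_moves(dp=[[0,0.0026,0],[0,0,0.03],[0,0,0.03],[0,0,0.02],[0,0,0.015],[0,0,0.01],[0,0,0.009],[0,0,0],[0,0,0]], twist=[[0,0,0],[0,0,0],[0,0,0],[0,0,0],[0,0,0],[0,0,0],[0,0,0],[0,0,0],[0,0,0]], fingers=[0.5,0.5,0.5,0.5,0.5,0.5,0.5,0.5,0.5])

```text
time: 31.25
position: [0.5165, -0.0782, 0.0036]
tool_rot: [3.141, 0.053, 0.001]
ft_force: [0.0, -0.9, 0.3]
grip_width: 0.619
grip_force: 20.0
```

Emit:
apply_moves(dp=[[0,0,0.002],[0,0,0.0015],[0,0,0]], twist=[[0,0,0],[0,0,0],[0,0,0]], fingers=[0.5,0.5,0.5])

```text
time: 31.55
position: [0.516, -0.0783, -0.0002]
tool_rot: [3.141, 0.053, 0.0]
ft_force: [0.9, 0.1, -0.5]
grip_width: 0.614
grip_force: 20.0
```

Emit:
apply_moves(dp=[[0,0,0.001],[0,0,0.001],[0,0,0]], twist=[[0,0,0],[0,0,0],[0,0,0]], fingers=[0.5,0.5,0.5])

```text
time: 31.85
position: [0.5158, -0.0782, -0.0025]
tool_rot: [3.141, 0.053, -0.0]
ft_force: [0.2, -0.9, -0.6]
grip_width: 0.618
grip_force: 20.0
```

Emit:
apply_moves(dp=[[0,-0.0025,0],[0,0,0.001],[0,0,0]], twist=[[0,0,0],[0,0,0],[0,0,0]], fingers=[0.5,0.5,0.5])

```text
time: 32.15
position: [0.5159, -0.0752, -0.0028]
tool_rot: [3.141, 0.054, -0.0]
ft_force: [-2.3, 0.5, 4.0]
grip_width: 0.617
grip_force: 20.0
```

Emit:
apply_moves(dp=[[0,0,0.001],[0,0,0]], twist=[[0,0,0],[0,0,0]], fingers=[0.5,0.5])

```text
time: 32.35
position: [0.516, -0.0753, -0.003]
tool_rot: [3.141, 0.054, -0.001]
ft_force: [-4.5, 1.2, 12.4]
grip_width: 0.622
grip_force: 20.0
```

Seated (12 N on the floor). I'll release, lift, and index clockwise once more.

Emit:
apply_moves(dp=[[0,0,-0.001],[0,0,0],[0,0,0],[0,0,0],[0,0,-0.02],[0,0,-0.04],[0,0,-0.045],[0,0,0],[0,0,0],[0,0,0]], twist=[[0,0,0],[0,0,0],[0,0,0],[0,0,0],[0,0,0],[0,0,0],[0,0,0],[0,0,0],[0,0,0],[0,0,0]], fingers=[0.15,0.15,0.15,0.15,0.15,0.15,0.15,0.55,0.6,0.6])

```text
time: 33.35
position: [0.5148, -0.0758, 0.1004]
tool_rot: [-3.141, -0.053, 0.003]
ft_force: [0.5, -0.9, -0.3]
grip_width: 0.661
grip_force: 0.0
```

```bash
python3 -c "
from h import *
go([(.584,-.1015,.1),(.584,-.1015,.042)])"
```

```text
t 33.4 p [ 0.5148 -0.0758  0.1004] q [ 0.87  0.19 -0.84  1.85  0.15  1.17 -1.56] F [ 0.5 -0.9 -0.3] g 57.5 0.0 twist [-0.     0.002 -0.009]
(0.584, -0.1015, 0.1) total [0.0681 0.0286 0.0004] rows 2 each [0.034  0.0143 0.0002]
(0.584, -0.1015, 0.042) total [ 0.    -0.     0.058] rows 2 each [ 0.    -0.     0.029]
```

Emit:
apply_moves(dp=[[0.034,0.0143,0],[0.034,0.0143,0],[0,0,0],[0,0,0],[0,0,0],[0,0,0]], twist=[[0,0,0],[0,0,0],[0,0,0],[0,0,0],[0,0,0],[0,0,0]], fingers=[0.6,0.6,0.6,0.6,0.6,0.6])

```text
time: 33.95
position: [0.5837, -0.1013, 0.1014]
tool_rot: [3.141, 0.055, -0.002]
ft_force: [-0.2, 0.0, 0.1]
grip_width: 0.401
grip_force: 0.0
```

```bash
python3 -c "
from h import *
go([(.584,-.1015,.042)]);b=get_image('scene')
print(b[240:260:3,334:366:5].tolist())" | sed 's/\], \[\[/],\n[[/g'
```

```text
t 34.0 p [ 0.5837 -0.1013  0.1014] q [ 0.8   0.36 -0.81  1.68  0.27  1.22 -1.61] F [-0.2  0.   0.1] g 34.9 0.0 twist [ 0.     0.001 -0.008]
(0.584, -0.1015, 0.042) total [0.0003 0.0002 0.0594] rows 2 each [0.0001 0.0001 0.0297]
[[[110, 109, 108], [115, 116, 116], [112, 112, 111], [173, 172, 172], [179, 178, 178], [174, 173, 172], [94, 95, 95]],
[[106, 107, 106], [117, 118, 117], [185, 185, 184], [126, 125, 124], [178, 178, 178], [171, 171, 171], [182, 180, 179]],
[[118, 118, 117], [117, 117, 117], [86, 86, 83], [86, 85, 83], [81, 82, 79], [116, 110, 111], [181, 181, 180]],
[[117, 117, 117], [81, 81, 80], [91, 91, 88], [90, 89, 87], [88, 87, 84], [108, 110, 111], [133, 133, 133]],
[[116, 115, 115], [91, 90, 91], [92, 92, 89], [90, 91, 88], [106, 107, 103], [120, 119, 119], [165, 167, 169]],
[[195, 194, 192], [128, 124, 125], [83, 84, 80], [83, 83, 81], [84, 85, 81], [138, 138, 137], [196, 199, 204]],
[[193, 196, 199], [194, 195, 200], [199, 198, 196], [175, 175, 174], [103, 104, 104], [189, 187, 187], [100, 103, 99]]]
```

The grey disc shows in the nest. I'll grip the pin and drag it.

Emit:
apply_moves(dp=[[0,0,0.02],[0,0,0.02],[0,0,0.019],[0,0,0],[0,0,0],[0,0,0],[0,0,0],[0,0,0],[0,0,0]], twist=[[0,0,0],[0,0,0],[0,0,0],[0,0,0],[0,0,0],[0,0,0],[0,0,0],[0,0,0],[0,0,0]], fingers=[0.6,0.6,0.6,0.6,1,1,1,1,1], newtons=25)

```text
time: 34.9
position: [0.5854, -0.1018, 0.0436]
tool_rot: [3.141, 0.053, 0.002]
ft_force: [-1.6, 0.9, 3.8]
grip_width: 0.121
grip_force: 25.0
```

Emit:
apply_moves(dp=[[-0.0024,-0.0024,0],[-0.0022,-0.0026,0],[-0.002,-0.0027,0],[-0.0017,-0.0029,0],[-0.0015,-0.003,0],[-0.0013,-0.0031,0],[-0.001,-0.0032,0]], twist=[[0,0,0],[0,0,0],[0,0,0],[0,0,0],[0,0,0],[0,0,0],[0,0,0]], fingers=[1,1,1,1,1,1,1])

```text
time: 35.6
position: [0.577, -0.0932, 0.0437]
tool_rot: [3.129, 0.043, 0.017]
ft_force: [11.2, -18.0, -5.6]
grip_width: 0.123
grip_force: 25.0
```

Emit:
apply_moves(dp=[[-0.0007,-0.0033,0],[-0.0005,-0.0033,0],[-0.0002,-0.0034,0],[0.0001,-0.0034,0],[0.0003,-0.0034,0],[0.0006,-0.0033,0]], twist=[[0,0,0],[0,0,0],[0,0,0],[0,0,0],[0,0,0],[0,0,0]], fingers=[1,1,1,1,1,1])

```text
time: 36.2
position: [0.5689, -0.0784, 0.0433]
tool_rot: [3.122, 0.037, -0.007]
ft_force: [-8.0, -23.7, 11.0]
grip_width: 0.123
grip_force: 25.0
```

Emit:
apply_moves(dp=[[0.0009,-0.0033,0],[0.0011,-0.0032,0],[0.0014,-0.0031,0],[0.0016,-0.003,0],[0.0019,-0.0028,0],[0.0021,-0.0027,0],[0.0023,-0.0025,0],[0.003,-0.0025,0],[0.003,-0.002,0],[0,0,0]], twist=[[0,0,0],[0,0,0],[0,0,0],[0,0,0],[0,0,0],[0,0,0],[0,0,0],[0,0,0],[0,0,0],[0,0,0]], fingers=[1,1,1,1,1,1,1,1,1,1])

```text
time: 37.2
position: [0.5827, -0.0422, 0.0426]
tool_rot: [3.134, 0.047, -0.016]
ft_force: [-12.0, -8.4, 12.1]
grip_width: 0.124
grip_force: 25.0
```

Emit:
apply_moves(dp=[[0,0,0],[0,0,0],[0,0,0],[0,0,0],[0,0,0],[0,0,-0.03],[0,0,-0.04],[0,0,-0.04],[0,0,0]], twist=[[0,0,0],[0,0,0],[0,0,0],[0,0,0],[0,0,0],[0,0,0],[0,0,0],[0,0,0],[0,0,0]], fingers=[0.6,0.6,0.6,0.6,0.6,0.6,0.6,0.6,0.6])

```text
time: 38.1
position: [0.5914, -0.0358, 0.1587]
tool_rot: [3.14, 0.054, 0.016]
ft_force: [-0.3, -0.3, -0.5]
grip_width: 0.404
grip_force: 0.0
```

```bash
python3 -c "
from h import *
go([(.45,-.2,.15),(.457,-.348,.11)],yaw=-.222)"
```

```text
t 38.1 p [ 0.5914 -0.0358  0.1587] q [ 0.73  0.31 -0.85  1.62  0.24  1.31 -1.7 ] F [-0.3 -0.3 -0.5] g 35.1 0.0 twist [ 0.    -0.01   0.256]
(0.45, -0.2, 0.15) total [-0.1018  0.1913  0.0087] rows 5 each [-0.0204  0.0383  0.0017]
(0.457, -0.348, 0.11) total [0.0394 0.1428 0.04  ] rows 4 each [0.0099 0.0357 0.01  ]
```

Emit:
apply_moves(dp=[[0,0,0],[0,0,0],[-0.008,0.045,0],[-0.008,0.045,0],[-0.008,0.045,0],[-0.008,0.045,0],[-0.008,0.045,0],[-0.008,0.045,0],[-0.008,0.045,0],[-0.0064,0.019,0]], twist=[[0,0,0.128],[0,0,0.128],[0,0,0],[0,0,0],[0,0,0],[0,0,0],[0,0,0],[0,0,0],[0,0,0],[0,0,0]], fingers=[0.4,0.4,0.4,0.4,0.4,0.4,0.4,0.4,0.4,0.4])

```text
time: 39.1
position: [0.4497, -0.354, 0.1517]
tool_rot: [3.12, -0.358, -0.002]
ft_force: [-0.4, -0.1, -0.3]
grip_width: 0.598
grip_force: 0.0
```

Emit:
apply_moves(dp=[[0,0,0],[0,0,0],[0,0,0]], twist=[[0,0,0],[0,0,0],[0,0,0]], fingers=[0.4,0.4,0.4])

```text
time: 39.4
position: [0.4541, -0.3466, 0.1525]
tool_rot: [-3.122, 0.343, -0.001]
ft_force: [0.6, 0.3, 0.5]
grip_width: 0.604
grip_force: 0.0
```

```bash
python3 -c "
from h import *
starpins()
go([(.4575,-.348,.11),(.4575,-.348,-.022)],yaw=-.222)
b=get_image('scene');g=cv2.cvtColor(b,cv2.COLOR_RGB2GRAY)
print('lid expected px',px('scene',(.457,-.348,.01)),px('scene',(.457,-.348,.032)))
c=g[200:240,375:440];m=(c<70).astype(np.uint8);n,l,s,ce=cv2.connectedComponentsWithStats(m);print([(s[i],ce[i]+[375,200]) for i in range(1,n) if s[i][4]>15])
print(b[240:260:3,334:366:5,0].tolist())"
```

```text
star [ 11  11  20  19 131] [ 0.6122 -0.0714] angle mod90 deg 46.65863327893918
t 39.5 p [ 0.4542 -0.3466  0.1526] q [ 1.16  0.22 -0.64  1.68  0.14  1.29 -1.29] F [-0.3 -0.   0.1] g 52.1 0.0 twist [-0.001 -0.     0.003]
(0.4575, -0.348, 0.11) total [0.0036 0.0006 0.0426] rows 1 each [0.0036 0.0006 0.0426]
(0.4575, -0.348, -0.022) total [ 0.    -0.     0.132] rows 3 each [ 0.    -0.     0.044]
lid expected px (np.float64(399.85728079026387), np.float64(220.433085416082)) (np.float64(400.4008503612234), np.float64(214.48472548415123))
[(array([ 28,   0,  37,   6, 138], dtype=int32), array([424.63768116, 201.5942029 ])), (array([19, 14, 13, 10, 81], dtype=int32), array([400.40740741, 218.03703704])), (array([57, 28,  8, 12, 52], dtype=int32), array([436.71153846, 235.11538462]))]
[[195, 113, 174, 190, 196, 192, 93], [131, 112, 190, 174, 189, 190, 196], [116, 176, 189, 193, 147, 116, 189], [117, 152, 191, 191, 191, 145, 191], [175, 178, 189, 191, 192, 193, 189], [192, 122, 192, 194, 193, 191, 192], [202, 190, 194, 187, 184, 187, 130]]
```

The table is in a detent (star at 46.7°), the nest under the port is empty, and the lid grip is still at scene (400,218). I'll take the lid.

Emit:
apply_moves(dp=[[0.0036,0.0006,0.03],[0,0,0.04],[0,0,0.04],[0,0,0.03],[0,0,0.02],[0,0,0.0135],[0,0,0],[0,0,0]], twist=[[0,0,0],[0,0,0],[0,0,0],[0,0,0],[0,0,0],[0,0,0],[0,0,0],[0,0,0]], fingers=[0.5,0.5,0.5,0.5,0.5,0.5,0.5,0.5])

```text
time: 40.3
position: [0.4572, -0.3501, -0.0201]
tool_rot: [3.122, -0.347, 0.002]
ft_force: [0.5, -0.8, 0.1]
grip_width: 0.502
grip_force: 0.0
```

Emit:
apply_moves(dp=[[0,0,0],[0,0,0],[0,0,0],[0,0,0],[0,0,0],[0,0,0]], twist=[[0,0,0],[0,0,0],[0,0,0],[0,0,0],[0,0,0],[0,0,0]], fingers=[1,1,1,1,1,1], newtons=40)

```text
time: 40.9
position: [0.4563, -0.3503, -0.0206]
tool_rot: [3.122, -0.348, 0.0]
ft_force: [-0.1, 1.0, 2.0]
grip_width: 0.134
grip_force: 40.0
```

Emit:
apply_moves(dp=[[0,0,-0.02],[0,0,-0.03],[0,0,-0.04],[0,0,-0.04],[0,0,-0.02],[0,0,0],[0,0,0],[0,0,0],[0,0,0]], twist=[[0,0,0],[0,0,0],[0,0,0],[0,0,0],[0,0,0],[0,0,-0.128],[0,0,-0.128],[0,0,0],[0,0,0]], fingers=[1,1,1,1,1,1,1,1,1])

```text
time: 41.8
position: [0.4558, -0.35, 0.1285]
tool_rot: [-3.141, -0.048, 0.001]
ft_force: [-0.4, 0.0, -1.9]
grip_width: 0.134
grip_force: 40.0
```

```bash
python3 -c "
from h import *
go([(.5153,-.0758,.13)],yaw=.035)"
```

```text
t 41.8 p [ 0.4558 -0.35    0.1285] q [ 1.18  0.26 -0.67  1.7   0.17  1.25 -1.06] F [-0.4  0.  -1.9] g 11.7 40.0 twist [-0.001  0.001 -0.004]
(0.5153, -0.0758, 0.13) total [ 0.0691 -0.2719 -0.0015] rows 7 each [ 0.0099 -0.0388 -0.0002]
```

Emit:
apply_moves(dp=[[0.0085,-0.02,0],[0.0085,-0.036,0],[0.0085,-0.036,0],[0.0085,-0.036,0],[0.0085,-0.036,0],[0.0085,-0.036,0],[0.0085,-0.036,0],[0.0085,-0.036,0],[0,0,0],[0,0,0]], twist=[[0,0,-0.004],[0,0,0],[0,0,0],[0,0,0],[0,0,0],[0,0,0],[0,0,0],[0,0,0],[0,0,0],[0,0,0]], fingers=[1,1,1,1,1,1,1,1,1,1])

```text
time: 42.8
position: [0.514, -0.0748, 0.129]
tool_rot: [3.141, 0.061, -0.0]
ft_force: [0.5, -1.1, -2.2]
grip_width: 0.133
grip_force: 40.0
```

```bash
python3 -c "
from h import *
go([(.5153,-.0758,.04)],yaw=.035)"
```

```text
t 42.8 p [ 0.514  -0.0748  0.129 ] q [ 0.89  0.15 -0.86  1.82  0.12  1.22 -1.53] F [ 0.5 -1.1 -2.2] g 11.6 40.0 twist [0.    0.    0.004]
(0.5153, -0.0758, 0.04) total [0.0013 0.001  0.089 ] rows 2 each [0.0006 0.0005 0.0445]
```

Emit:
apply_moves(dp=[[0.0013,0.001,0.015],[0,0,0.03],[0,0,0.025],[0,0,0.015],[0,0,0],[0,0,0]], twist=[[0,0,0.004],[0,0,0],[0,0,0],[0,0,0],[0,0,0],[0,0,0]], fingers=[1,1,1,1,1,1])

```text
time: 43.4
position: [0.5155, -0.0773, 0.0442]
tool_rot: [-3.141, -0.051, -0.0]
ft_force: [1.0, -0.5, -0.5]
grip_width: 0.132
grip_force: 40.0
```

Emit:
apply_moves(dp=[[0,0,0.003],[0,0,0.003],[0,0,0.002],[0,0,0]], twist=[[0,0,0],[0,0,0],[0,0,0],[0,0,0]], fingers=[1,1,1,1])

```text
time: 43.8
position: [0.5153, -0.0769, 0.0362]
tool_rot: [3.141, 0.053, 0.0]
ft_force: [0.1, -0.6, -2.8]
grip_width: 0.13
grip_force: 40.0
```

Emit:
apply_moves(dp=[[0,0,0.002],[0,0,0]], twist=[[0,0,0],[0,0,0]], fingers=[1,1])

```text
time: 44.0
position: [0.5152, -0.0768, 0.034]
tool_rot: [3.141, 0.053, -0.0]
ft_force: [0.2, -0.6, -2.1]
grip_width: 0.134
grip_force: 40.0
```

Emit:
apply_moves(dp=[[0,0,0.002],[0,0,0]], twist=[[0,0,0],[0,0,0]], fingers=[1,1])

```text
time: 44.2
position: [0.5151, -0.0768, 0.0319]
tool_rot: [-3.141, -0.053, 0.001]
ft_force: [-0.5, -0.8, -1.6]
grip_width: 0.132
grip_force: 40.0
```

Emit:
apply_moves(dp=[[0,0,0.002],[0,0,0]], twist=[[0,0,0],[0,0,0]], fingers=[1,1])

```text
time: 44.4
position: [0.5151, -0.0768, 0.0298]
tool_rot: [-3.141, -0.053, 0.001]
ft_force: [-0.0, 0.0, -1.8]
grip_width: 0.135
grip_force: 40.0
```

Emit:
apply_moves(dp=[[0,0,0.0015],[0,0,0]], twist=[[0,0,0],[0,0,0]], fingers=[1,1])

```text
time: 44.6
position: [0.5153, -0.0768, 0.0285]
tool_rot: [-3.141, -0.053, 0.0]
ft_force: [-0.5, -0.3, -3.1]
grip_width: 0.132
grip_force: 40.0
```

Emit:
apply_moves(dp=[[0,0,0.001],[0,0,0]], twist=[[0,0,0],[0,0,0]], fingers=[1,1])

```text
time: 44.8
position: [0.5154, -0.0768, 0.0284]
tool_rot: [3.141, 0.053, -0.001]
ft_force: [-3.8, 0.1, 5.0]
grip_width: 0.133
grip_force: 40.0
```

Emit:
apply_moves(dp=[[0,0,0.001],[0,0,0]], twist=[[0,0,0],[0,0,0]], fingers=[1,1])

```text
time: 45.0
position: [0.5154, -0.0768, 0.0283]
tool_rot: [3.14, 0.053, -0.001]
ft_force: [-5.5, 0.8, 12.0]
grip_width: 0.133
grip_force: 40.0
```

The lid is seated: contact at exactly the predicted height. I'll release and go round in front of the clamp.

Emit:
apply_moves(dp=[[0,0,-0.001],[0,0,0],[0,0,0],[0,0,-0.02],[0,0,-0.03],[0,0,-0.04],[0,0,0],[0,0,0]], twist=[[0,0,0],[0,0,0],[0,0,0],[0,0,0],[0,0,0],[0,0,0],[0,0,0],[0,0,0]], fingers=[0.6,0.6,0.6,0.6,0.6,0.8,1,1])

```text
time: 45.8
position: [0.516, -0.0771, 0.1183]
tool_rot: [3.14, 0.053, 0.003]
ft_force: [-0.9, -0.6, -0.8]
grip_width: 0.211
grip_force: 0.0
```

```bash
python3 -c "
from h import *
go([(.405,-.08,.12),(.405,-.08,.052)],yaw=.035)
b=get_image('scene').astype(int)
g=b.sum(2)//3
cv2.imwrite('pics/lid.png',cv2.resize(b[185:285,270:400,::-1].astype(np.uint8),None,fx=6,fy=6,interpolation=cv2.INTER_CUBIC))
print([px('scene',p) for p in((.4,-.08,.1),)])"
```

```text
t 45.8 p [ 0.516  -0.0771  0.1183] q [ 0.89  0.17 -0.86  1.83  0.14  1.2  -1.55] F [-0.9 -0.6 -0.8] g 18.4 0.0 twist [ 0.001 -0.002 -0.001]
(0.405, -0.08, 0.12) total [-0.1111 -0.001  -0.0017] rows 3 each [-0.037  -0.0003 -0.0006]
(0.405, -0.08, 0.052) total [ 0.    -0.     0.068] rows 2 each [ 0.    -0.     0.034]
[(np.float64(389.62584490650534), np.float64(238.26508380591702))]
```

Emit:
apply_moves(dp=[[-0.025,0,0],[-0.03,0,0],[-0.03,0,0],[-0.026,0,0],[0,0,0],[0,0,0]], twist=[[0,0,0],[0,0,0],[0,0,0],[0,0,0],[0,0,0],[0,0,0]], fingers=[1,1,1,1,1,1])

```text
time: 46.45
position: [0.4038, -0.0808, 0.1169]
tool_rot: [3.141, 0.052, -0.001]
ft_force: [-0.6, 0.6, 1.1]
grip_width: 0.006
grip_force: 0.0
```

```bash
python3 -c "
from h import *
go([(.405,-.08,.052)],yaw=.035)"
```

```text
t 46.5 p [ 0.4038 -0.0808  0.1169] q [ 1.02 -0.17 -0.81  2.06 -0.13  1.2  -1.27] F [-0.6  0.6  1.1] g 0.5 0.0 twist [ 0.001  0.001 -0.002]
(0.405, -0.08, 0.052) total [ 0.0012 -0.0008  0.0649] rows 2 each [ 0.0006 -0.0004  0.0324]
```

Emit:
apply_moves(dp=[[0,0,0.02],[0,0,0.025],[0,0,0.02],[0,0,0],[0,0,0]], twist=[[0,0,0],[0,0,0],[0,0,0],[0,0,0],[0,0,0]], fingers=[1,1,1,1,1])

```text
time: 46.95
position: [0.4049, -0.0798, 0.0525]
tool_rot: [-3.139, -0.055, 0.001]
ft_force: [0.0, 0.1, -0.2]
grip_width: 0.006
grip_force: 0.0
```

Emit:
apply_moves(dp=[[0.01,0,0],[0.01,0,0],[0,0,0]], twist=[[0,0,0],[0,0,0],[0,0,0]], fingers=[1,1,1])

```text
time: 47.25
position: [0.426, -0.08, 0.0538]
tool_rot: [-3.141, -0.054, -0.002]
ft_force: [-1.1, 0.2, 1.0]
grip_width: 0.005
grip_force: 0.4
```

Emit:
apply_moves(dp=[[0.008,0,0],[0.008,0,0],[0.008,0,0],[0,0,0]], twist=[[0,0,0],[0,0,0],[0,0,0],[0,0,0]], fingers=[1,1,1,1])

```text
time: 47.65
position: [0.45, -0.0787, 0.0528]
tool_rot: [-3.14, -0.054, -0.003]
ft_force: [0.6, 0.0, -0.7]
grip_width: 0.007
grip_force: 0.0
```

Emit:
apply_moves(dp=[[0.006,0,0],[0.006,0,0],[0,0,0]], twist=[[0,0,0],[0,0,0],[0,0,0]], fingers=[1,1,1])

```text
time: 47.95
position: [0.4601, -0.0784, 0.052]
tool_rot: [-3.14, -0.054, 0.002]
ft_force: [-1.3, 0.5, -1.3]
grip_width: 0.009
grip_force: 1.1
```

Emit:
apply_moves(dp=[[-0.003,0,0],[0,0,-0.02],[0,0,-0.016],[0.01,0,0],[0.013,0,0],[0,0,0],[0,0,0.01],[0,0,0.01],[0,0,0.008],[0,0,0]], twist=[[0,0,0],[0,0,0],[0,0,0],[0,0,0],[0,0,0],[0,0,0],[0,0,0],[0,0,0],[0,0,0],[0,0,0]], fingers=[1,1,1,1,1,1,1,1,1,1])

```text
time: 48.95
position: [0.4802, -0.0778, 0.0597]
tool_rot: [-3.141, -0.053, 0.0]
ft_force: [-0.3, 0.1, 0.5]
grip_width: 0.001
grip_force: 0.0
```

Emit:
apply_moves(dp=[[0,0,0.004],[0,0,0.002],[0,0,0]], twist=[[0,0,0],[0,0,0],[0,0,0]], fingers=[1,1,1])

```text
time: 49.25
position: [0.4807, -0.0779, 0.0548]
tool_rot: [3.141, 0.053, 0.001]
ft_force: [1.3, 0.3, 3.5]
grip_width: 0.006
grip_force: 1.3
```

Emit:
apply_moves(dp=[[0,0,0.002],[0,0,0]], twist=[[0,0,0],[0,0,0]], fingers=[1,1])

```text
time: 49.45
position: [0.4797, -0.078, 0.0522]
tool_rot: [3.141, 0.053, -0.002]
ft_force: [1.3, 0.3, 1.7]
grip_width: 0.005
grip_force: 1.0
```

Pushing the clamp down now. It needs about 6 mm more to be fully down.

Emit:
apply_moves(dp=[[0,0,0.002],[0,0,0]], twist=[[0,0,0],[0,0,0]], fingers=[1,1])

```text
time: 49.65
position: [0.4796, -0.0781, 0.0501]
tool_rot: [3.141, 0.053, -0.002]
ft_force: [1.1, 0.0, 0.8]
grip_width: 0.005
grip_force: 0.6
```

Emit:
apply_moves(dp=[[0,0,0.002],[0,0,0]], twist=[[0,0,0],[0,0,0]], fingers=[1,1])

```text
time: 49.85
position: [0.4797, -0.078, 0.0482]
tool_rot: [-3.141, -0.053, 0.002]
ft_force: [0.6, 0.1, 0.6]
grip_width: 0.01
grip_force: 0.4
```

Emit:
apply_moves(dp=[[0,0,0.0015],[0,0,0]], twist=[[0,0,0],[0,0,0]], fingers=[1,1])

```text
time: 50.05
position: [0.4799, -0.0779, 0.0468]
tool_rot: [-3.141, -0.053, 0.001]
ft_force: [-0.4, 0.1, 0.2]
grip_width: 0.007
grip_force: 0.3
```

Emit:
apply_moves(dp=[[0,0,0.0015],[0,0,0]], twist=[[0,0,0],[0,0,0]], fingers=[1,1])

```text
time: 50.25
position: [0.4801, -0.0779, 0.0454]
tool_rot: [-3.141, -0.053, 0.001]
ft_force: [0.2, 0.2, 0.7]
grip_width: 0.005
grip_force: 0.3
```

Emit:
apply_moves(dp=[[0,0,0.0015],[0,0,0]], twist=[[0,0,0],[0,0,0]], fingers=[1,1])

```text
time: 50.45
position: [0.4804, -0.078, 0.0447]
tool_rot: [3.141, 0.053, -0.001]
ft_force: [-1.7, 0.4, 6.6]
grip_width: 0.007
grip_force: 3.4
```

Emit:
apply_moves(dp=[[0,0,0.0015],[0,0,0]], twist=[[0,0,0],[0,0,0]], fingers=[1,1])

```text
time: 50.65
position: [0.4805, -0.078, 0.0444]
tool_rot: [3.14, 0.053, -0.001]
ft_force: [-4.8, 1.7, 16.0]
grip_width: 0.007
grip_force: 8.3
```

The clamp meets a firm end: 16 N at the expected height. I'll retreat and check.

Emit:
apply_moves(dp=[[0,0,-0.02],[0,0,-0.04],[0,0,-0.04],[0,0,-0.03],[0,0.045,0],[0,0.045,0],[0,0.045,0],[0,0.045,0],[0,0,0],[0,0,0]], twist=[[0,0,0],[0,0,0],[0,0,0],[0,0,0],[0,0,0],[0,0,0],[0,0,0],[0,0,0],[0,0,0],[0,0,0]], fingers=[1,1,1,1,1,1,1,1,1,1])

```text
time: 51.65
position: [0.4855, -0.2584, 0.1716]
tool_rot: [-3.139, -0.049, 0.003]
ft_force: [0.3, 1.2, 0.0]
grip_width: 0.007
grip_force: 0.0
```

```bash
python3 -c "
from h import *
a=starpins();b=get_image('scene')
A=cv2.resize(a[165:290,285:415,::-1],(390,375),interpolation=cv2.INTER_CUBIC)
B=cv2.resize(b[185:310,270:400,::-1],(390,375),interpolation=cv2.INTER_CUBIC)
cv2.imwrite('pics/fin.png',np.hstack([A,B]));go([])"
```

```text
star [ 11  11  20  19 134] [ 0.6124 -0.0718] angle mod90 deg 46.24553586609077
t 51.8 p [ 0.4864 -0.2562  0.1723] q [ 1.12  0.18 -0.76  1.7   0.13  1.32 -1.2 ] F [ 0.1  0.3 -0.4] g 0.6 0.0 twist [-0.001  0.001 -0.007]
```

View pics/fin.png

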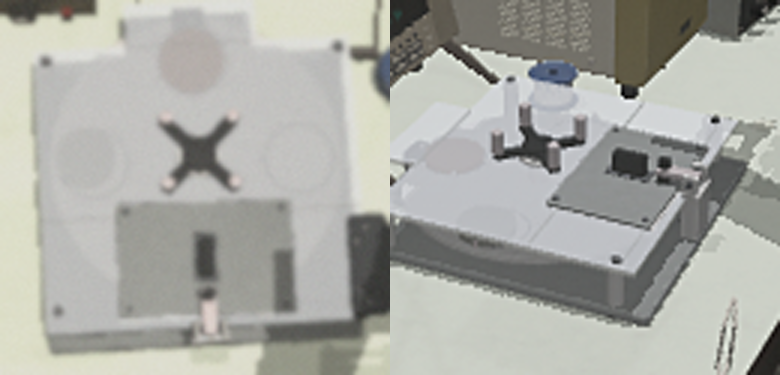

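The lid lies square in the port with its grip at (205,255) in the left half, and the clamp is down over its front edge at (208,305). Brown shows through the deck at the rear (190,60) and grey at the left (92,160). The star is in a detent. I'll hand in.

```bash
python3 -c "
from bench import ctrl
print(ctrl.close_job())"
```

```text
the job is handed in; nothing more can be done
None
```

The job is handed in: the brown and grey discs, the only two job discs on the bench, each lie in their own nest; the table is in a detent with an empty nest under the port, and the lid is seated with the clamp fully down on it.

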